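# Slide the reaction block round the test stand's bent rod

## Robot

A 7-joint arm with a two-finger parallel gripper is mounted at the origin on the work surface. World frame = base frame: x ahead of the robot, y to its left, z up, the work surface at z = 0. Lengths are in m, angles in rad, forces in N, time in s.
With the tool pointing down it reaches from about 0.4 to 0.9 m from the base axis. Payload 5.5 kg.
Tool frame: the origin (TCP) lies at the very end of the fingers, on their centre line; the grasp point (between the pads) lies 19 mm behind it; y points along the fingers, z is the direction in which the jaws open and shut, and the axes are right-handed (so a half turn about y gives the same grasp; the last joint's range is limited). The gripper opens to 92 mm and grips with 3 to 60 N. Pads are 19 mm wide; open, the fingers measure 130 mm over their backs; the gripper's body (75 mm by 190 mm) begins 47 mm behind the grasp point.
Start: joints at [-1.011, 0.501, -0.427, 1.55, 0.221, 1.138, -0.21], TCP at [0.19, 0.622, 0.188] pointing down, gripper open.
Joint ranges: [-2.88, 2.88], [-0.31, 2.03], [-1.54, 1.56], [0.2, 2.42], [-1.41, 4.55], [0.19, 2.02], [-2.57, 2.57]. Speed limits (rad/s): [2.57, 2.57, 3.14, 3.14, 3.14, 3.14, 3.14].

## Interface

Orientations are given as a rotation vector (axis times angle).
In Python, from rig import get_state, viewer, ticket gives the robot as it stands.
- The arm moves only by the tool servo_tool, never from a script. Its argument "increments" is a list of rows, each an object of numbers: "claw": the opening, from 0 (shut) to 1 (fully open); "tx", "ty", "tz": the shift along the tool's x, y, z in units of 30 mm (1.0 is 30 mm); "spin": the turn about the tool's y in units of 8 degrees (1.0 is 8 degrees). In form: [{"claw": .., "tx": .., "ty": .., "tz": .., "spin": ..}, ...]. A call has 1 to 8 rows; each row is the pose to reach, as a shift and turn from the pose commanded when the call began, along the tool's axes at that moment; what a row does not reach only later rows make up. A row lasts 1/10 s, in which the tool goes at most 50 mm and 8.59 degrees, less where a joint would pass 70% of its speed; a pose out of reach is approached as far as the arm can. A call with a gripper value outside its range is refused whole. The fingers move at their own pace and stop on an object; "squeeze" is the grip in N (left out, the last holds). Time passes only in rows, so rows that repeat a pose let the fingers close. It gives the time, the measured TCP pose, the force and the opening at its end, in the units of the state.
- get_state(): the state, without advancing time (a new reading comes with each control period).
- viewer.read_camera(name): name is "side" or "top"; returns (picture, depth): 400x640x3 uint8, blue, green, red; 400x640 float32, m along the optical axis (not along the pixel's ray), 0 where there is no reading.
- viewer.get_calibration(name): a dict with "vertical_fov" (degrees; the focal length in pixels is half the picture's height over the tangent of half this angle, whatever the lens; pixels are square), "cx", "cy" (the principal point, pixels), "R" (3x3) and "t" (3): a world point X has camera coordinates R X + t. Camera axes: x right, y down, z forward; pixel columns grow to the right and rows downward; lengths in m; the calibration is good to about 2 mm. A picture is of the moment at which its call begins. get_calibration takes no time and is no camera call.
- ticket.hand_in(): hands the job in, once; it reports no verdict.
The state is a dict: "time_s": time; "joints": joint angles; "joint_vel": joint speeds; "joint_torque": joint torques, N m; "position": TCP position; "ee_rot": TCP orientation; "wrist_force": force on the tool from outside, world axes, zero at the start; "moment": the same for the moment, N m; "grip_width": opening from 0.0 (shut) to 1.0 (fully open).
Only numpy, scipy, OpenCV 4.12 (cv2) and the standard library are available. Lean on these libraries where they do the work, as an engineer would, in place of code of your own. Each camera call takes 0.05 s, during which the arm holds its last target.

## Task

Pick up the bored slider block by its tab and thread it onto the free end of the wrench test stand's bent guide rod. Slide it round the bend, turning it with the rod so that it never binds, until it meets the stop's rubber nose, and press it home there for about a second with a gentle push of roughly 10 N, never forcing it with more than 20 N. Then let go, leaving the block hanging upright on the rod against the stop, and leave the other things on the bench alone.

Things in the scene. Friction and masses are not known exactly. Their poses are not given: they have to be found in the camera images.
- block_tab (a point): Centre of the grip tab (black plastic plate, 24 long, 10 thick, 34 tall) on top of the loose slider block; grip it across its 10 mm. Block: aluminium, about 0.25 kg; foot 34 x 40 x 12 with a 31 mm bearing ring on it. This point is 63.5 above the foot's underside; tab 42.5 to 76.5 above it. x: along the bore and the tab's length, z up. The block is the same turned half round.
- block_bore (a point): Centre of the block's bore, 35.5 mm straight below block_tab and 28 above the foot's underside. The bore runs along x, is 17 mm wide and 26 mm long, open at both ends, with flat end faces 13 mm from this point.
- stand: The fixed test stand: grey base plate 200 x 230 x 12 mm with a level, bent round steel rod 14 mm thick, axis 90 mm above the bench. Origin on the bench right below the bend's centre; z up. The rod is bent in a 120 mm radius about that centre: seen from the centre it runs from 45 deg clockwise of the stand's x axis to 78 deg counter-clockwise of it, then down into its post.
- rod_tip (a point): Free, round-nosed end of the rod (the nose ends 7 mm beyond this point on its axis). From here the rod runs straight for 35 mm to bend_start, then bends counter-clockwise seen from above. x, y, z axes as the stand's.
- bend_start (a point): Point on the rod's axis where the straight lead-in becomes the bend (120 mm radius).
- bend_centre (a point): Centre of the bend, at the height of the rod's axis (90 mm).
- column: Steel column 22 mm thick under the bend's centre, part of the stand; it carries the clamped stop arm with boss and nose. Origin on its axis, 26 mm above the bench.
- stop_pivot (a point): Stop arm where it pivots on the column, at the bend's centre and rod height. Its x axis points along the arm, 120 mm to a boss (24 mm round upright pin) on the rod; the arm is set 26 to 55 deg counter-clockwise of the stand's x. A rubber nose (20 mm round upright pin, on the rod) stands clockwise of the boss, 8 to 23 mm between centres: set anew each time and not measured: feel for it.
- plug: Bystander: blue and white round plug, 60 mm wide, 114 tall, standing; origin under it.
- carton: Bystander: small white carton, 80 x 60 x 50 mm; origin under its centre.
- driver: Bystander: screwdriver with a black handle lying on the bench; origin near its middle.
Mind the look-alikes: they are no part of the job. There is more than one size of the part that bears block_tab; the job needs the largest.

How it is judged:
By the outcome, as a careful person would: the job done as asked, in the order asked, and still so for the second after the job is handed in, with the robot touching nothing.
It also fails if it takes over 66 s, if anything falls off the work surface, if the arm or the gripper's body presses on something with over 40 N, if the wrist force passes 120 N, or if a joint passes its speed limit or range.

## Working session

There is one attempt and no reset: what is moved stays moved. The work goes in short steps, Python scripts to look and compute and a tool call to move; the robot and the scene stay as the last step left them, time stands still between calls to the robot, and variables do not carry over. Pictures are saved under pics/ and viewed, and the job is handed in when it is done.

Besides the shell and the picture viewer there is one more tool, called after "Emit:" by a JSON object that holds its "method" and its "body". servo_tool: Moves the arm, as the interface text tells. Its arguments: {"type":"object","properties":{"increments":{"type":"array","items":{"type":"object","properties":{"claw":{"type":"number"},"tx":{"type":"number"},"ty":{"type":"number"},"tz":{"type":"number"},"spin":{"type":"number"}}}},"squeeze":{"type":"number"}},"required":["increments"]}

```bash
ls; mkdir -p pics
python3 - <<'E'
from rig import get_state, viewer
import cv2,numpy as np
print(get_state())
for n in("side","top"):
    p,d=viewer.read_camera(n); cv2.imwrite(f"pics/{n}0.png",p); np.save(f"pics/{n}0.npy",d); print(n,viewer.get_calibration(n))
E
```

```text
pics
{'time_s': 0.0, 'joints': array([-1.01079127,  0.50189699, -0.42678879,  1.5514395 ,  0.22078294,
        1.1382915 , -0.21030733]), 'joint_vel': array([-8.67905873e-05,  2.68266495e-04,  5.59798877e-04, -7.31346078e-04,
        2.38899635e-04, -9.13902975e-04,  7.70272134e-04]), 'joint_torque': array([-7.88427024e-04, -5.66580141e+01, -5.81589282e+00, -2.79108846e+01,
       -6.84451684e-02,  3.09343741e-02,  1.88906201e-04]), 'position': array([0.18990828, 0.62082473, 0.18645177]), 'ee_rot': array([-1.56016345,  0.23329455, -0.2326839 ]), 'wrist_force': array([ 0.67731194,  0.62731636, -0.49932571]), 'moment': array([0.00742545, 0.05580846, 0.00551086]), 'grip_width': 0.9982577704375524}
side {'vertical_fov': 53.391865151384195, 'cx': 316.59164158358107, 'cy': 205.2961439121508, 'R': array([[ 0.8807694 , -0.47351419,  0.00543761],
       [-0.2355023 , -0.44795502, -0.86248186],
       [ 0.41083321,  0.75836707, -0.50605876]]), 't': array([-0.461935  ,  0.20481598,  0.68338297])}
top {'vertical_fov': 48.697017937344576, 'cx': 326.18220028853455, 'cy': 200.85315886305273, 'R': array([[ 0.0204245 , -0.99978236,  0.00425234],
       [-0.99069161, -0.02081096, -0.13452522],
       [ 0.13458444, -0.00146515, -0.99090105]]), 't': array([0.01044635, 0.53232179, 1.23355256])}
```

View pics/side0.png

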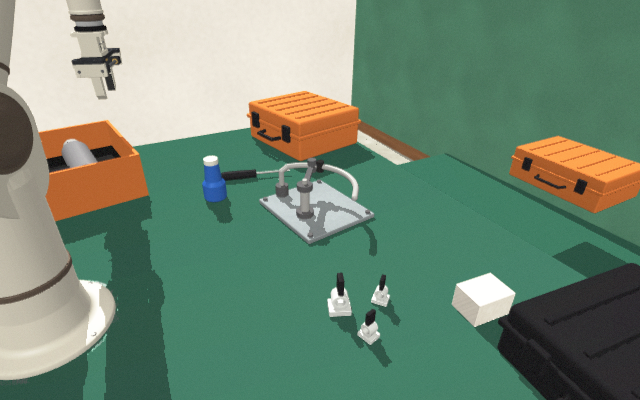

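View pics/top0.png

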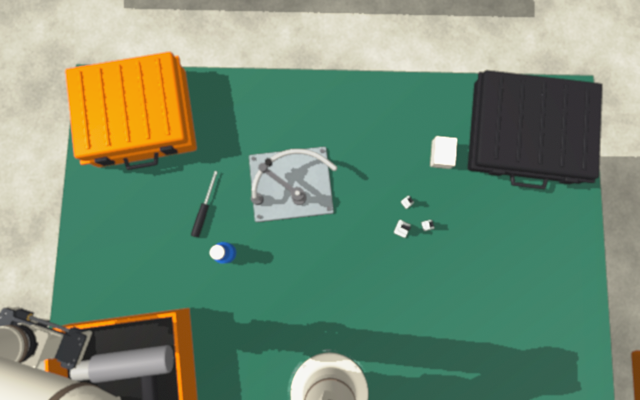

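Three candidate blocks are visible. In the side view they are at (340,295), (381,290) and (369,327); in the top view at (402,229), (407,202) and (428,225). The one at (340,295)/(402,229) looks largest. The stand is at top (290,185), with the rod's free end at (335,167). Next I'll take close crops and measure.

```bash
cat > h.py <<'E'
from rig import get_state, viewer
import cv2,numpy as np
def K(n):
    c=viewer.get_calibration(n); f=200/np.tan(np.radians(c['vertical_fov'])/2); return f,c['cx'],c['cy'],np.array(c['R']),np.array(c['t'])
def cloud(n,d):
    f,cx,cy,R,t=K(n); v,u=np.mgrid[0:400,0:640]
    P=np.stack([(u-cx)/f*d,(v-cy)/f*d,d],-1)
    return (P-t)@R
def proj(n,X):
    f,cx,cy,R,t=K(n); c=np.atleast_2d(X)@R.T+t
    return np.c_[c[:,0]/c[:,2]*f+cx,c[:,1]/c[:,2]*f+cy]
def ray(n,u,v,z):
    f,cx,cy,R,t=K(n); d=R.T@np.array([(u-cx)/f,(v-cy)/f,1]); o=-R.T@t
    return o+d*(z-o[2])/d[2]
def crop(p,x0,y0,x1,y1,s,fn):
    cv2.imwrite(fn,cv2.resize(p[y0:y1,x0:x1],None,fx=s,fy=s,interpolation=cv2.INTER_CUBIC))
E
python3 - <<'E'
from h import *
s=cv2.imread('pics/side0.png');t=cv2.imread('pics/top0.png')
crop(s,310,260,410,350,8,'pics/c1.png');crop(t,385,185,445,245,10,'pics/c2.png')
crop(s,250,145,390,250,5,'pics/c3.png');crop(t,240,140,350,230,7,'pics/c4.png')
for n in('side','top'):
    d=np.load(f'pics/{n}0.npy');P=cloud(n,d)
    for (u,v) in ([(340,295),(381,290),(369,327)] if n=='side' else [(402,229),(407,202),(428,225)]):
        w=P[v-25:v+25,u-14:u+14].reshape(-1,3) if n=='side' else P[v-10:v+10,u-11:u+11].reshape(-1,3)
        w=w[w[:,2]>0.008]
        print(n,u,v,len(w),w.max(0),w.min(0),np.median(w,0))
E
```

```text
side 340 295 604 [ 0.48131748 -0.18255521  0.52499382] [ 0.17433643 -0.64523957  0.00803011] [ 0.45562664 -0.21176495  0.03281003]
side 381 290 301 [ 0.55480429 -0.20915589  0.52499382] [ 0.17433643 -0.64523957  0.00800558] [ 0.53437898 -0.22506683  0.02885265]
side 369 327 362 [ 0.53432098 -0.23241664  0.52499382] [ 0.17433643 -0.64523957  0.00800912] [ 0.46782378 -0.28284141  0.02805642]
top 402 229 161 [ 0.48360443 -0.17960299  0.08177604] [ 0.43736871 -0.21649938  0.00824229] [ 0.45781976 -0.19576568  0.03645433]
top 407 202 70 [0.5523016  0.02332954 1.29389481] [ 0.36113639 -0.23098409  0.00817799] [ 0.53709489 -0.21295853  0.02951857]
top 428 225 70 [ 0.48569121 -0.25948532  0.06002946] [ 0.45899668 -0.28499552  0.00818014] [ 0.47157552 -0.27256637  0.02943779]
```

View pics/c1.png

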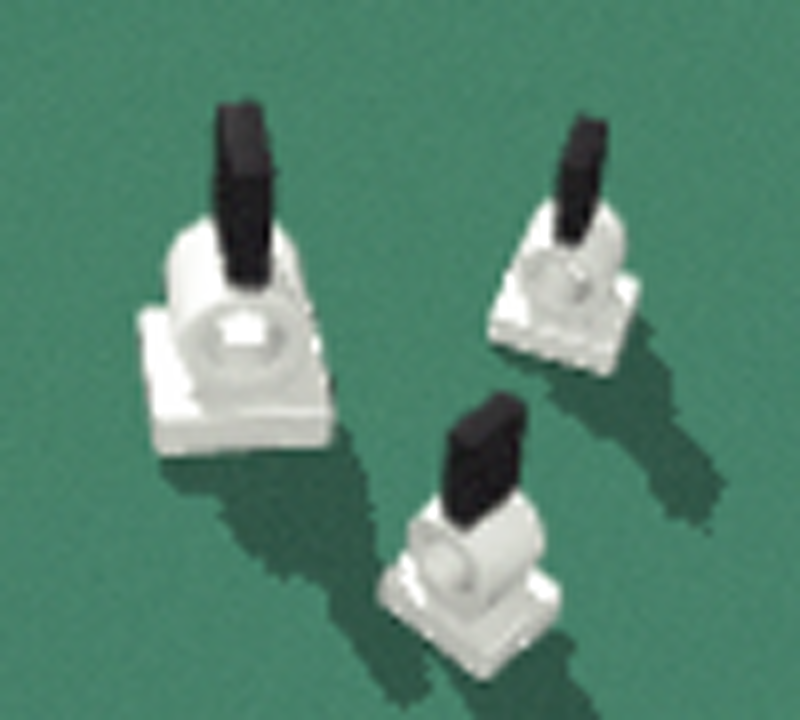

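View pics/c2.png

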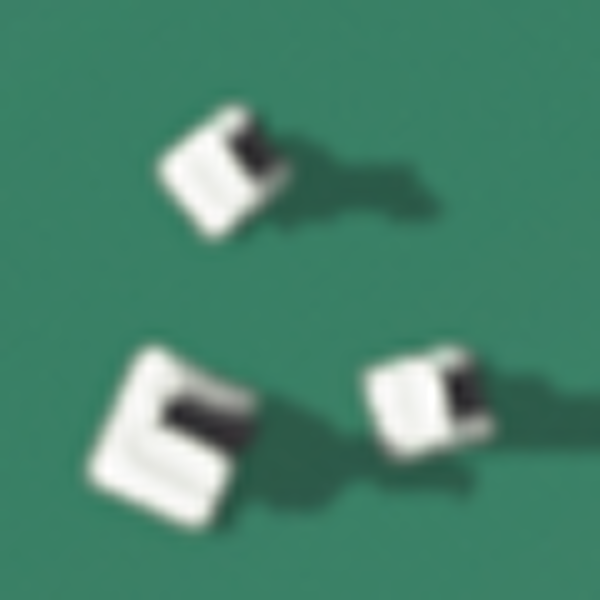

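View pics/c3.png

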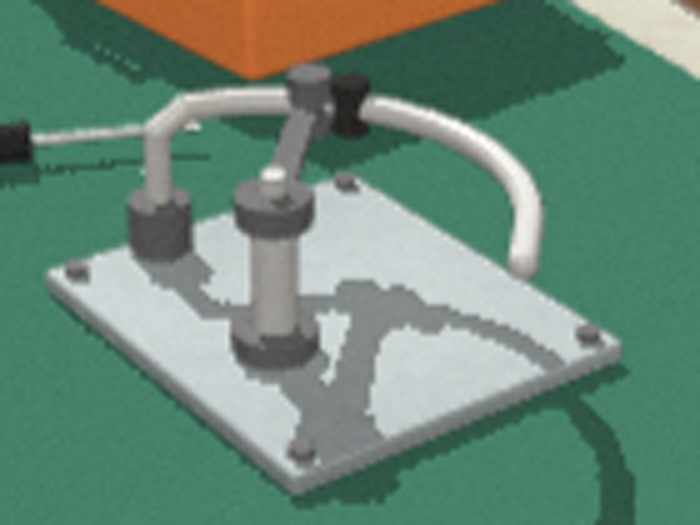

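View pics/c4.png

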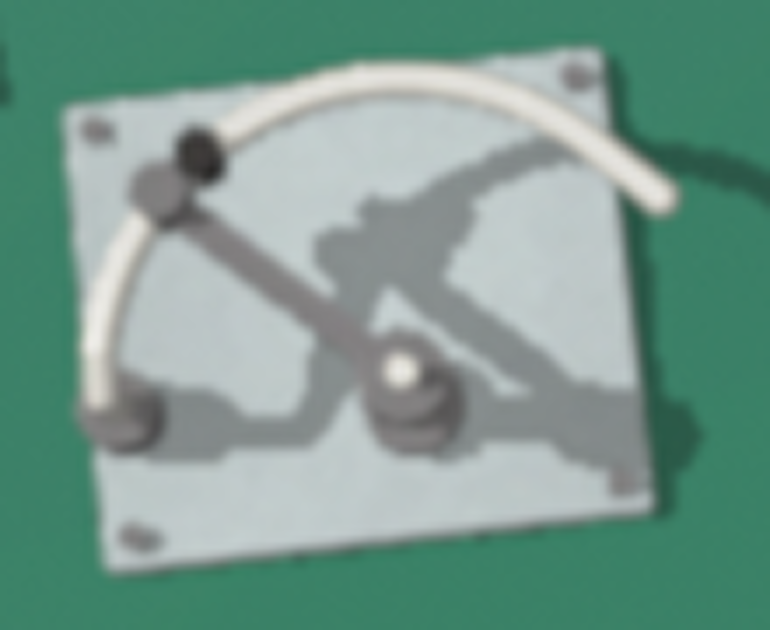

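```bash
cat > fit.py <<'E'
from h import *
from scipy.optimize import least_squares
def box(p,c,h):
    q=np.abs(p-c)-h; return np.linalg.norm(np.maximum(q,0),axis=1)+np.minimum(q.max(1),0)
def block_sdf(P,q,z0=0.0):
    x,y,a=q[:3]; c,s=np.cos(a),np.sin(a); d=P-[x,y,z0]
    L=np.c_[c*d[:,0]+s*d[:,1],-s*d[:,0]+c*d[:,1],d[:,2]]
    # foot 34 (x) x 40 (y)
    f=box(L,[0,0,.006],[.017,.020,.006])
    r=np.hypot(L[:,1],L[:,2]-.028)
    g=np.maximum(r-.0155,np.abs(L[:,0])-.013); g=np.maximum(g,.0085-r)
    t=box(L,[0,0,.0595],[.012,.005,.017])
    return np.min([f,g,t],axis=0)
def arc(P,q,z=.09,tip=True):
    x,y,a=q[:3]; c,s=np.cos(a),np.sin(a); d=P-[x,y,z]
    L=np.c_[c*d[:,0]+s*d[:,1],-s*d[:,0]+c*d[:,1],d[:,2]]
    th=np.arctan2(L[:,1],L[:,0]); b=-np.pi/4
    thc=np.clip(th,b,np.radians(78))
    A=np.c_[.12*np.cos(thc),.12*np.sin(thc),0*th]; da=np.linalg.norm(L-A,axis=1)
    p0=.12*np.array([np.cos(b),np.sin(b)]); dr=np.array([np.sin(b),-np.cos(b)])
    tt=np.clip((L[:,:2]-p0)@dr,0,.035); B=np.c_[p0+tt[:,None]*dr,0*tt]
    db=np.linalg.norm(L-B,axis=1)
    return np.minimum(da,db)-.007
E
python3 - <<'E'
from fit import *
for off in (0,):
  for names in (('side',),('top',),('side','top')):
    C=[];S=[]
    for n in names:
        P=cloud(n,np.load(f'pics/{n}0.npy')).reshape(-1,3)
        m=(np.hypot(P[:,0]-.459,P[:,1]+.197)<.04)&(P[:,2]>.005)&(P[:,2]<.085); C.append(P[m])
        m=(P[:,2]>.083)&(P[:,2]<.103)&(P[:,0]>.5)&(P[:,0]<.78)&(P[:,1]>-.05)&(P[:,1]<.25);S.append(P[m])
    C=np.vstack(C);S=np.vstack(S)
    best=min((least_squares(lambda q:block_sdf(C,q,q[3]),[.459,-.197,a,0],loss='soft_l1',f_scale=.0015) for a in np.radians([-150,-120,-90,-60,-30,0])),key=lambda r:r.cost)
    print(names,'block',len(C),best.x[:2],np.degrees(best.x[2]),best.x[3],np.median(abs(best.fun)))
    # exclude column & boss
    best=min((least_squares(lambda q:arc(S,q,q[3]),[.61,.05,a,.09],loss='soft_l1',f_scale=.0015) for a in np.radians([-10,10,30])),key=lambda r:r.cost)
    print('stand',len(S),best.x[:2],np.degrees(best.x[2]),best.x[3],np.median(abs(best.fun)))
E
```

```text
('side',) block 625 [ 0.4605893  -0.20321691] -113.67253817120704 -0.0006378244240657503 0.000496090138754372
stand 791 [0.53092197 0.09114403] 14.330529842135924 0.09296090280720543 0.003951752276219714
('top',) block 176 [ 0.46083897 -0.20145944] -116.5585100682949 -0.00018521561111911093 0.0010070077415813969
stand 837 [0.5389809 0.0776767] 13.318611030665005 0.09495890257888386 0.011099285163243443
('side', 'top') block 801 [ 0.46046989 -0.2030499 ] -114.45490002795884 -0.0005721494384289095 0.000551691881916401
stand 1628 [0.53275306 0.089288  ] 15.084237074014107 0.09310630892572766 0.0051225264068745216
```

Run:
```python
from fit import *
c0=ray('top',297,192.5,.115); print(c0, ray('top',263,167,.1),ray('top',269,162,.1), ray('top',335,168,.09))
for names in (('side',),('top',),('side','top')):
    S=[]
    for n in names:
        P=cloud(n,np.load(f'pics/{n}0.npy')).reshape(-1,3); im=cv2.imread(f'pics/{n}0.png').reshape(-1,3).astype(int)
        r=np.hypot(P[:,0]-c0[0],P[:,1]-c0[1])
        m=(P[:,2]>.08)&(P[:,2]<.101)&(r>.095)&(r<.15)&(im.min(1)>110);S.append(P[m])
    S=np.vstack(S)
    b=min((least_squares(lambda q:arc(S,q,q[3]),[c0[0],c0[1],a,.09],loss='soft_l1',f_scale=.001) for a in np.radians([-10,10,30])),key=lambda r:r.cost)
    x,y,a=b.x[:3];q=np.radians(-45)+a
    bs=[x+.12*np.cos(q),y+.12*np.sin(q)]; tip=[bs[0]+.035*np.sin(q),bs[1]-.035*np.cos(q)]
    print(names,len(S),b.x[:2],np.degrees(a),b.x[3],np.median(abs(b.fun)),'bs',bs,'tip',tip,'dir out',np.degrees(q)-90)
```

```text
[0.54234038 0.10077141 0.115     ] [0.61367653 0.19739894 0.1       ] [0.62808132 0.18142461 0.1       ] [ 0.61722538 -0.00105445  0.09      ]
('side',) 455 [0.54337297 0.09862968] 9.345893180109043 0.08925532742299314 0.0007627349697451385 bs [np.float64(0.6408790482450304), np.float64(0.02868281690318364)] tip [np.float64(0.62047787879187), np.float64(0.00024354326718097064)] dir out -125.65410681989096
('top',) 519 [0.54361436 0.10034961] 10.942852365195854 0.09022771739425618 0.00126646190771601 bs [np.float64(0.6430318902319228), np.float64(0.03314726862185609)] tip [np.float64(0.6234312070605009), np.float64(0.004150489159068477)] dir out -124.05714763480415
('side', 'top') 974 [0.54346306 0.09937217] 10.084338535032739 0.08974334426818159 0.0011816961771073408 bs [np.float64(0.6418625185168995), np.float64(0.03068776599653386)] tip [np.float64(0.6218295672649962), np.float64(0.0019879251583190087)] dir out -124.91566146496726
```

Run:
```python
from fit import *
c=[ray('top',240+u/7-.4,140+v/7-.4,.012)[:2] for u,v in [(65,105),(603,47),(655,512),(105,572)]]
for i in range(4):
    d=c[(i+1)%4]-c[i]; print(c[i],np.linalg.norm(d),np.degrees(np.arctan2(d[1],d[0]))%90)
# edge from mask, plate points both cams: minAreaRect
for n in('side','top'):
    P=cloud(n,np.load(f'pics/{n}0.npy')).reshape(-1,3); im=cv2.imread(f'pics/{n}0.png').reshape(-1,3).astype(int)
    m=(np.hypot(P[:,0]-.57,P[:,1]-.09)<.2)&(P[:,2]>.008)&(P[:,2]<.016)&(abs(im[:,1]-im[:,2])<25)&(abs(im[:,1]-im[:,0])<25)
    print(n,m.sum(),cv2.minAreaRect((P[m][:,:2]*1000).astype(np.float32)))
```

```text
[0.66889418 0.25355986] 0.22945960504913532 7.547886197064912
[0.69903479 0.02608842] 0.20001699515126128 7.396817965465374
[5.00682278e-01 3.38128554e-04] 0.2298485215983938 7.4543211432084036
[0.47086271 0.22824411] 0.19964305456017611 7.285006628474499
side 3215 ((585.1384887695312, 123.1910400390625), (201.20083618164062, 230.35389709472656), 7.897182464599609)
top 3615 ((585.9601440429688, 126.99964141845703), (199.5275115966797, 229.79904174804688), 7.738691329956055)
```

Run:
```python
from fit import *
def S_(n):
    P=cloud(n,np.load(f'pics/{n}0.npy')).reshape(-1,3); im=cv2.imread(f'pics/{n}0.png').reshape(-1,3).astype(int)
    r=np.hypot(P[:,0]-.5434,P[:,1]-.1)
    m=(P[:,2]>.08)&(P[:,2]<.101)&(r>.095)&(r<.15)&(im.min(1)>110); return P[m]
a=np.radians(7.6)
for n in('side','top'):
    S=S_(n)
    b=least_squares(lambda q:arc(S,[q[0],q[1],a],q[2]),[.543,.1,.09],loss='soft_l1',f_scale=.001)
    print(n,b.x,np.median(abs(b.fun)))
    for nm,(x,y,aa,z) in {'fix':(b.x[0],b.x[1],a,b.x[2]),'free':(.54346,.09937,np.radians(10.08),.0897)}.items():
        im=cv2.imread(f'pics/{n}0.png'); x0,y0,x1,y1,s=(250,145,390,250,5) if n=='side' else (240,140,350,230,7)
        im=cv2.resize(im[y0:y1,x0:x1],None,fx=s,fy=s,interpolation=cv2.INTER_CUBIC)
        q=aa-np.pi/4; bs=np.array([x+.12*np.cos(q),y+.12*np.sin(q)])
        for off in(-.007,0,.007):
            L=[[x+(.12+off)*np.cos(t),y+(.12+off)*np.sin(t),z] for t in np.linspace(aa+1.36,q,60)]
            L+=[[bs[0]+off*np.cos(q)+k*np.sin(q),bs[1]+off*np.sin(q)-k*np.cos(q),z] for k in(.035,.042)]
            uv=(proj(n,L)-[x0,y0]+.5)*s
            cv2.polylines(im,[uv.astype(int)],False,(0,0,255) if off==0 else (255,0,0),1)
        cv2.imwrite(f'pics/ov_{n}_{nm}.png',im)
A=[cv2.imread(f'pics/ov_top_{k}.png')[:,300:] for k in('fix','free')]
B=[cv2.imread(f'pics/ov_side_{k}.png') for k in('fix','free')]
cv2.imwrite('pics/ovt.png',cv2.resize(np.hstack(A),None,fx=.85,fy=.85))
cv2.imwrite('pics/ovs.png',np.hstack([b[50:400,300:] for b in B]))
```

```text
side [0.54351472 0.0988711  0.08931119] 0.0006682156377161947
top [0.54360275 0.10050248 0.09021625] 0.0012659655878054761
```

View pics/ovt.png

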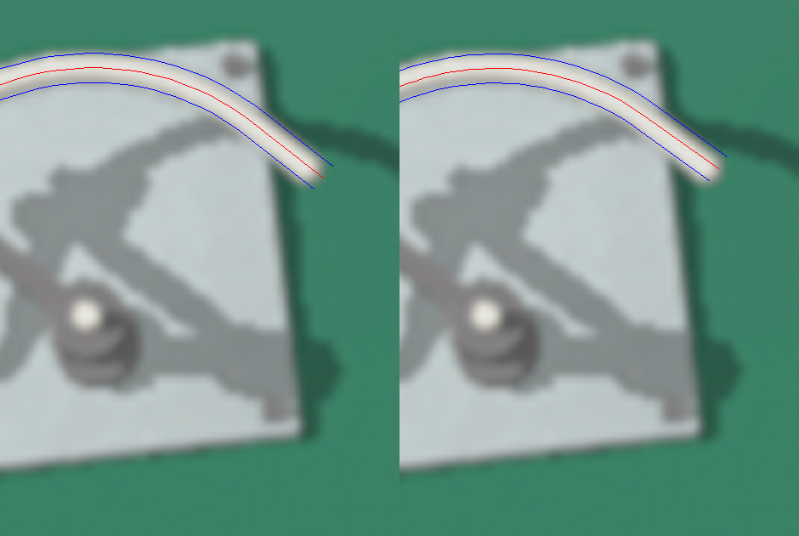

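View pics/ovs.png

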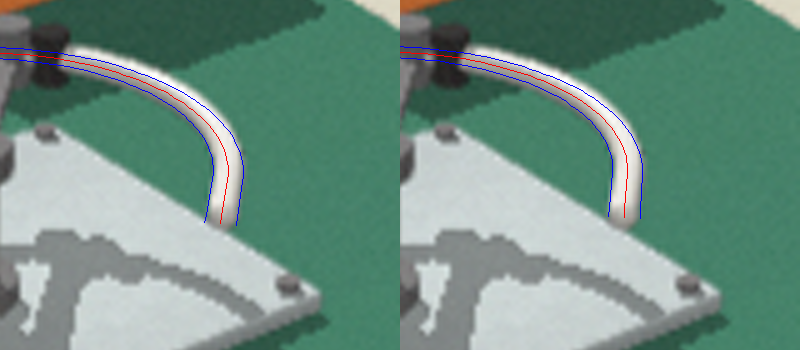

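Run:
```python
from fit import *
from scipy.spatial.transform import Rotation as R
s=get_state(); print(R.from_rotvec(s['ee_rot']).as_matrix().round(3),s['time_s'])
for n in('side','top'):
    P=cloud(n,np.load(f'pics/{n}0.npy')).reshape(-1,3)
    for nm,c,r in(('col',(.5435,.0993),.02),('boss',(.6137,.1974),.008),('nose',(.628,.1814),.006)):
        m=np.hypot(P[:,0]-c[0],P[:,1]-c[1])<r; m&=P[:,2]<.3; print(n,nm,m.sum(),P[m][:,2].max(), np.median(P[m],0))
    # boss/nose dark tops
    im=cv2.imread(f'pics/{n}0.png').reshape(-1,3).astype(int)
    r=np.hypot(P[:,0]-.5435,P[:,1]-.0993); m=(abs(r-.12)<.03)&(P[:,2]>.1)&(P[:,2]<.2)&(P[:,1]>.1)
    d=m&(im.max(1)<70); g=m&(im.max(1)>=75)&(im.max(1)<160)
    for k in(d,g): print(n,k.sum(),P[k].mean(0),P[k][:,2].max())
# rod-surrounding clutter: driver, plug
```

```text
[[ 0.956 -0.001  0.292]
 [-0.292 -0.002  0.956]
 [-0.    -1.    -0.002]] 0.1
side col 404 0.10845440710158476 [0.53875069 0.09055758 0.06662541]
side boss 25 0.1079371031500796 [0.61400794 0.19549437 0.106207  ]
side nose 20 0.10483429544092467 [0.62597535 0.18104286 0.08540514]
side 28 [0.62858519 0.1790246  0.10372107] 0.10567571321704311
side 40 [0.61175925 0.19286327 0.10544864] 0.1079371031500796
top col 209 0.11482925302612985 [0.53932584 0.09857672 0.09683231]
top boss 36 0.11219301666239855 [0.61271957 0.19836632 0.10514533]
top nose 30 0.11091345343755814 [0.62780595 0.18077914 0.08711901]
top 22 [0.6271351  0.18375768 0.10508846] 0.11091345343755814
top 72 [0.6178845  0.1947672  0.10619469] 0.11245593887122486
```

```bash
cat > go.py <<'E'
from fit import *
from scipy.spatial.transform import Rotation as R
def st(): 
    s=get_state(); M=R.from_rotvec(s['ee_rot']).as_matrix(); return s,M
def inc(p,yaw,s=None,show=True):
    s,M=st(); d=M.T@(np.array(p)-s['position'])/.03
    cur=np.degrees(np.arctan2(M[1,2],M[0,2])); dy=(yaw-cur+180)%360-180
    if show: print('t',round(s['time_s'],2),'pos',s['position'].round(4),'jaw',round(cur,2),'ydown',M[:,1].round(3),'F',s['wrist_force'].round(1),'mom',s['moment'].round(2),'grip',round(s['grip_width'],3),'\nq',s['joints'].round(2))
    print('tx %.2f ty %.2f tz %.2f spin %.2f'%(*d,-dy/8))
# stand
C=np.array([.5435,.0993]); A0=7.55
def onrod(th,z=.09,dr=0):  # th deg in stand frame; returns xy, bore/tangent yaw (ccw travel)
    a=np.radians(A0+th); return C+(.12+dr)*np.array([np.cos(a),np.sin(a)]), A0+th+90
def lead(k): # k m before bend start (outwards)
    a=np.radians(A0-45); return C+.12*np.array([np.cos(a),np.sin(a)])+k*np.array([np.sin(a),-np.cos(a)]), A0+45
E
python3 -c "
from go import *
inc([.46,.28,.25],31);print(lead(0),lead(.035))"
```

```text
t 0.1 pos [0.1899 0.6209 0.1866] jaw 72.99 ydown [-0.001 -0.002 -1.   ] F [ 0.8  0.5 -0.3] mom [ 0.03 -0.01  0.02] grip 0.998 
q [-1.01  0.5  -0.43  1.55  0.22  1.14 -0.21]
tx 11.93 ty -2.10 tz -8.24 spin 5.25
(array([0.63876611, 0.02633174]), 52.55) (array([ 0.6174837 , -0.00145421]), 52.55)
```

Emit:
{"method": "servo_tool", "body": {"increments": [{"claw":1,"tx":0,"ty":-1.2,"tz":0,"spin":0},{"claw":1,"tx":2,"ty":-2,"tz":-1.4,"spin":0.8},{"claw":1,"tx":12,"ty":-2.1,"tz":-8.25,"spin":5.25},{"claw":1,"tx":12,"ty":-2.1,"tz":-8.25,"spin":5.25},{"claw":1,"tx":12,"ty":-2.1,"tz":-8.25,"spin":5.25},{"claw":1,"tx":12,"ty":-2.1,"tz":-8.25,"spin":5.25},{"claw":1,"tx":12,"ty":-2.1,"tz":-8.25,"spin":5.25},{"claw":1,"tx":12,"ty":-2.1,"tz":-8.25,"spin":5.25}]}}

```text
time_s: 0.9
position: [0.4069, 0.3477, 0.2478]
ee_rot: [-1.418, 0.803, -0.803]
wrist_force: [1.2, 0.7, -0.7]
grip_width: 1.001
```

```bash
python3 -c "
from go import *
inc([.46,-.203,.20],-24)"
```

```text
t 0.9 pos [0.4069 0.3477 0.2478] jaw 30.96 ydown [-0. -0. -1.] F [ 1.2  0.7 -0.7] mom [-0.02 -0.05  0.03] grip 1.001 
q [-0.6   0.21 -0.18  1.77  0.04  1.16 -0.26]
tx 16.65 ty 1.60 tz -7.93 spin 6.87
```

Emit:
{"method": "servo_tool", "body": {"increments": [{"claw":0.4,"tx":16.65,"ty":1.6,"tz":-7.93,"spin":6.87},{"claw":0.4,"tx":16.65,"ty":1.6,"tz":-7.93,"spin":6.87},{"claw":0.4,"tx":16.65,"ty":1.6,"tz":-7.93,"spin":6.87},{"claw":0.4,"tx":16.65,"ty":1.6,"tz":-7.93,"spin":6.87},{"claw":0.4,"tx":16.65,"ty":1.6,"tz":-7.93,"spin":6.87},{"claw":0.4,"tx":16.65,"ty":1.6,"tz":-7.93,"spin":6.87},{"claw":0.4,"tx":16.65,"ty":1.6,"tz":-7.93,"spin":6.87},{"claw":0.4,"tx":16.65,"ty":1.6,"tz":-7.93,"spin":6.87}]}}

```text
time_s: 1.7
position: [0.4442, -0.0489, 0.2132]
ee_rot: [-0.98, 1.511, -1.511]
wrist_force: [0.7, 0.5, 0.3]
grip_width: 0.41
```

```bash
python3 -c "
from go import *
inc([.4605,-.203,.14],-24)"
```

```text
t 1.7 pos [ 0.4442 -0.0489  0.2132] jaw -24.05 ydown [ 0.  0. -1.] F [0.7 0.5 0.3] mom [-0.06  0.01  0.  ] grip 0.41 
q [-0.16  0.07  0.22  2.02 -0.02  1.05 -0.35]
tx 4.47 ty 2.44 tz 2.59 spin -0.01
```

Emit:
{"method": "servo_tool", "body": {"increments": [{"claw":0.4,"tx":4.47,"ty":2.0,"tz":2.59},{"claw":0.4,"tx":4.47,"ty":2.44,"tz":2.59},{"claw":0.4,"tx":4.47,"ty":2.44,"tz":2.59},{"claw":0.4,"tx":4.47,"ty":2.44,"tz":2.59},{"claw":0.4,"tx":4.47,"ty":2.44,"tz":2.59},{"claw":0.4,"tx":4.47,"ty":2.44,"tz":2.59}]}}

```text
invalid input
```

Run:
```python
from go import *
inc([.4605,-.203,.047],-24)
C=[]
for n in('side','top'):
    p,d=viewer.read_camera(n); cv2.imwrite(f'pics/{n}1.png',p); np.save(f'pics/{n}1.npy',d)
    crop(p,*( (290,220,410,330,6) if n=='side' else (370,180,460,250,8)),f'pics/d_{n}.png')
```

```text
t 1.7 pos [ 0.4442 -0.0489  0.2132] jaw -24.05 ydown [ 0.  0. -1.] F [0.7 0.5 0.3] mom [-0.06  0.01  0.  ] grip 0.41 
q [-0.16  0.07  0.22  2.02 -0.02  1.05 -0.35]
tx 4.47 ty 5.54 tz 2.59 spin -0.01
```

View pics/d_side.png

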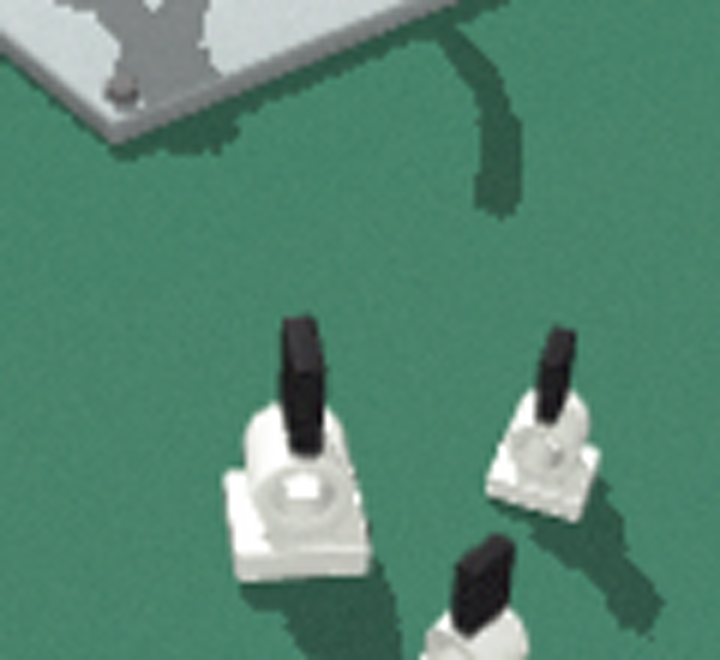

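View pics/d_top.png

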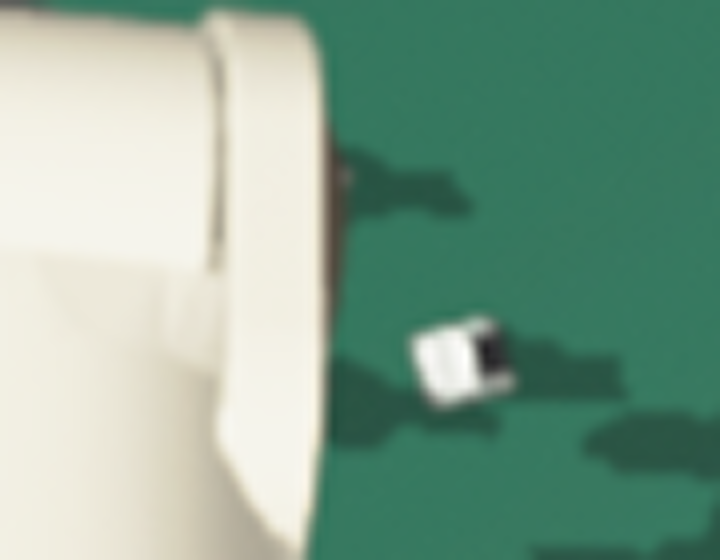

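The last move was refused because the rows had no spin key, so I'll resend it. The crops show the largest block, undisturbed, at side crop (300,450). The arm hides it in the top view.

Emit:
{"method": "servo_tool", "body": {"increments": [{"claw":0.4,"tx":4.47,"ty":2.0,"tz":2.59,"spin":0},{"claw":0.4,"tx":4.47,"ty":2.44,"tz":2.59,"spin":0},{"claw":0.4,"tx":4.47,"ty":2.44,"tz":2.59,"spin":0},{"claw":0.4,"tx":4.47,"ty":2.44,"tz":2.59,"spin":0},{"claw":0.4,"tx":4.47,"ty":2.44,"tz":2.59,"spin":0},{"claw":0.4,"tx":4.47,"ty":2.44,"tz":2.59,"spin":0}]}}

```text
time_s: 2.4
position: [0.4608, -0.2003, 0.1396]
ee_rot: [-0.982, 1.512, -1.509]
wrist_force: [0.5, 0.4, 0.4]
grip_width: 0.398
```

Run:
```python
from go import *
inc([.4605,-.203,.047],-24)
p,d=viewer.read_camera('side'); cv2.imwrite('pics/side2.png',p); np.save('pics/side2.npy',d)
crop(p,290,220,410,330,6,'pics/d2.png')
```

```text
t 2.4 pos [ 0.4608 -0.2003  0.1396] jaw -23.98 ydown [-0.001  0.001 -1.   ] F [0.5 0.4 0.4] mom [-0.09  0.14  0.05] grip 0.398 
q [ 0.06  0.27  0.34  1.98 -0.12  0.9   0.05]
tx 0.09 ty 3.09 tz 0.03 spin 0.00
```

View pics/d2.png

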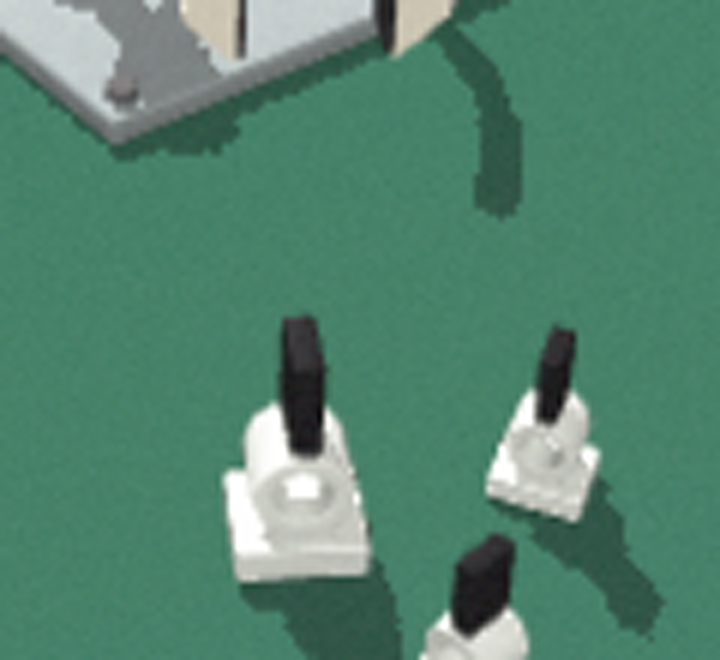

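Emit:
{"method": "servo_tool", "body": {"increments": [{"claw":0.4,"tx":0.05,"ty":1.2,"tz":0.03,"spin":0},{"claw":0.4,"tx":0.05,"ty":2.4,"tz":0.03,"spin":0},{"claw":0.4,"tx":0.05,"ty":3.09,"tz":0.03,"spin":0},{"claw":0.4,"tx":0.05,"ty":3.09,"tz":0.03,"spin":0},{"claw":0.4,"tx":0.05,"ty":3.09,"tz":0.03,"spin":0}]}}

```text
time_s: 2.95
position: [0.4621, -0.2016, 0.0482]
ee_rot: [-0.982, 1.509, -1.509]
wrist_force: [1.0, 0.2, 0.0]
grip_width: 0.401
```

Run:
```python
from go import *
inc([.4605,-.203,.047],-24)
p,d=viewer.read_camera('side'); cv2.imwrite('pics/side3.png',p); np.save('pics/side3.npy',d)
crop(p,290,220,410,330,6,'pics/d3.png')
```

```text
t 2.95 pos [ 0.4621 -0.2016  0.0482] jaw -23.85 ydown [ 0.001  0.    -1.   ] F [1.  0.2 0. ] mom [-0.1   0.06  0.01] grip 0.401 
q [ 0.1   0.42  0.31  2.04 -0.19  0.7   0.12]
tx 0.06 ty 0.04 tz -0.03 spin 0.02
```

View pics/d3.png

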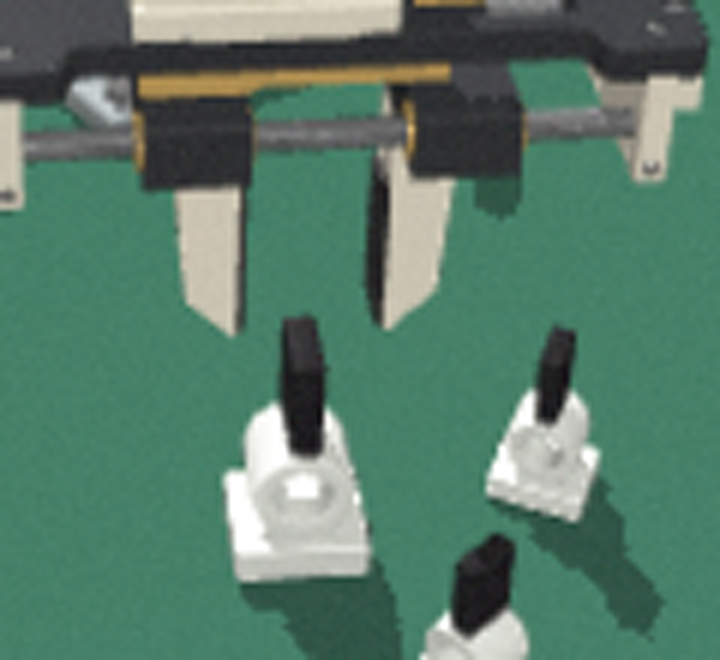

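Run:
```python
from go import *
s,M=st(); print(s['position'])
for o in(-.0185,0,.0185):
    X=s['position']+M[:,2]*o; print((proj('side',X)-[290,220])*6)
d=np.load('pics/side3.npy'); P=cloud('side',d)
for cu,cv in((235,325),(385,320),(210,290),(420,280),(302,340),(302,500)): 
    print(cu,cv,P[220+cv//6,290+cu//6].round(4))
p,d=viewer.read_camera('top');cv2.imwrite('pics/top3.png',p);np.save('pics/top3.npy',d)
```

```text
[ 0.46276746 -0.20220127  0.04884031]
[[239.37611815 410.05476417]]
[[302.52709919 406.88291292]]
[[365.45108857 403.72246267]]
235 325 [ 0.4384 -0.2028  0.0901]
385 320 [ 0.4766 -0.2204  0.0903]
210 290 [ 0.4323 -0.1996  0.1029]
420 280 [ 0.4853 -0.2239  0.1044]
302 340 [ 0.4614 -0.2012  0.0754]
302 500 [ 0.4595 -0.2082  0.0196]
```

View pics/top3.png

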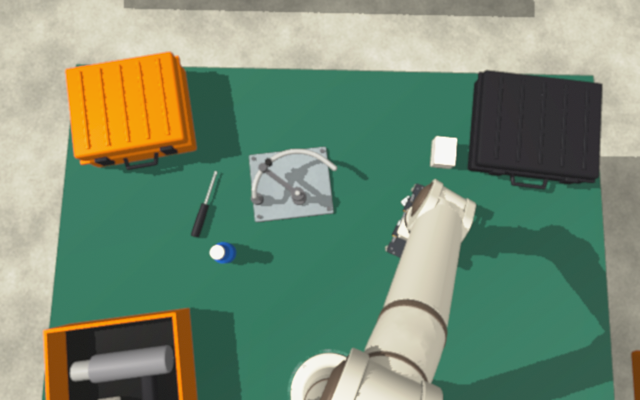

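Run:
```python
from go import *
inc([.4605,-.203,.047],-24)
p,d=viewer.read_camera('side'); cv2.imwrite('pics/side4.png',p); np.save('pics/side4.npy',d)
crop(p,290,220,410,330,6,'pics/d4.png'); print((abs(p.astype(int)-cv2.imread('pics/side3.png')).max(2)>30).sum())
P=cloud('side',np.load('pics/side2.npy')); print(P[228,290+235//6].round(4),P[228,290+390//6].round(4),P[228,330].round(4))
print((proj('side',[.4608,-.2003,.1396])-[290,220])*6)
```

```text
t 3.05 pos [ 0.463  -0.2026  0.0491] jaw -23.9 ydown [ 0.003 -0.    -1.   ] F [-0.3  1.2 -0. ] mom [-0.15  0.08 -0.02] grip 0.4 
q [ 0.1   0.42  0.31  2.04 -0.19  0.7   0.12]
tx 0.05 ty 0.07 tz -0.07 spin 0.01
1655
[ 0.4372 -0.201   0.1815] [ 0.4749 -0.2172  0.1794] [ 0.4389 -0.2012  0.1811]
[[304.63488488 152.63175567]]
```

View pics/d4.png

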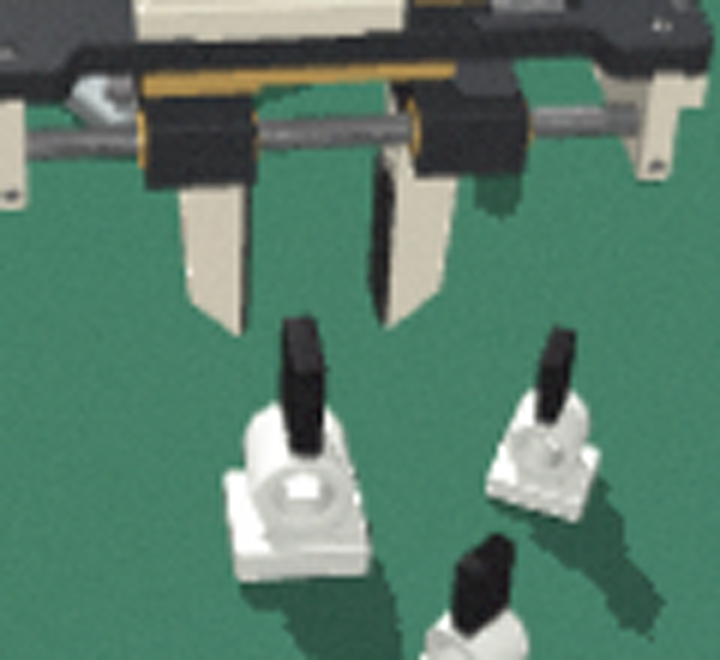

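The picture and the state disagree. Depth puts the fingertips at z≈0.09, while the state says 0.049, an offset of about 41 mm that also shows in the picture before. I'll check it against the start picture, then go down in small steps.

Run:
```python
from go import *
P=cloud('side',np.load('pics/side0.npy')); 
sub=P[60:105,60:130].reshape(-1,3); m=(np.hypot(sub[:,0]-.19,sub[:,1]-.62)<.1)
s=sub[m]; print(m.sum(), np.percentile(s[:,2],[0,1,5,20])); k=s[np.argsort(s[:,2])[:15]]; print(k.round(3))
P=cloud('side',np.load('pics/side4.npy')).reshape(-1,3); m=(np.hypot(P[:,0]-.463,P[:,1]+.203)<.09)&(P[:,2]>.085);print(np.sort(P[m][:,2])[:10])
P=cloud('top',np.load('pics/top3.npy')).reshape(-1,3); m=(np.hypot(P[:,0]-.463,P[:,1]+.203)<.09)&(P[:,2]>.085);print(np.sort(P[m][:,2])[:10])
```

```text
1084 [0.22469664 0.22706051 0.23472454 0.25684331]
[[0.205 0.668 0.225]
 [0.202 0.666 0.225]
 [0.207 0.664 0.225]
 [0.166 0.576 0.226]
 [0.17  0.574 0.226]
 [0.199 0.665 0.226]
 [0.168 0.575 0.226]
 [0.21  0.659 0.226]
 [0.173 0.571 0.226]
 [0.197 0.665 0.226]
 [0.194 0.665 0.227]
 [0.213 0.665 0.227]
 [0.171 0.576 0.228]
 [0.183 0.57  0.228]
 [0.164 0.58  0.228]]
[0.08744458 0.08840354 0.08853842 0.08929102 0.08934413 0.08942274
 0.0895175  0.08957993 0.08963    0.08979497]
[0.16021505 0.16130878 0.16151919 0.16184886 0.16256529 0.16279232
 0.16292199 0.16294819 0.16489684 0.16523656]
```

Emit:
{"method": "servo_tool", "body": {"increments": [{"claw":0.4,"tx":0,"ty":0.25,"tz":-0.05,"spin":0},{"claw":0.4,"tx":0,"ty":0.5,"tz":-0.05,"spin":0},{"claw":0.4,"tx":0,"ty":0.5,"tz":-0.05,"spin":0}]}}

```text
time_s: 3.4
position: [0.4591, -0.2018, 0.0315]
ee_rot: [-0.982, 1.512, -1.509]
wrist_force: [-0.6, -0.0, 0.5]
grip_width: 0.399
```

Run:
```python
from go import *
inc([.4605,-.203,.007],-24)
p,d=viewer.read_camera('side'); cv2.imwrite('pics/side5.png',p); np.save('pics/side5.npy',d)
crop(p,290,220,410,330,6,'pics/d5.png')
```

```text
t 3.4 pos [ 0.4591 -0.2018  0.0315] jaw -23.96 ydown [-0.002  0.001 -1.   ] F [-0.6 -0.   0.5] mom [-0.09  0.1   0.01] grip 0.399 
q [ 0.11  0.45  0.3   2.06 -0.21  0.67  0.13]
tx 0.02 ty 0.82 tz 0.06 spin 0.00
```

View pics/d5.png

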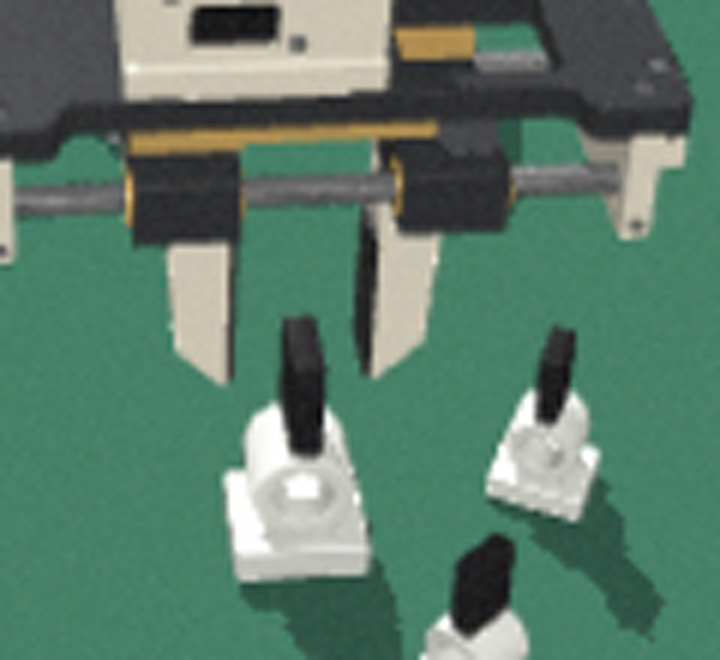

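Emit:
{"method": "servo_tool", "body": {"increments": [{"claw":0.4,"tx":0,"ty":0.3,"tz":0.05,"spin":0},{"claw":0.4,"tx":0,"ty":0.6,"tz":0.05,"spin":0},{"claw":0.4,"tx":0,"ty":0.8,"tz":0.05,"spin":0},{"claw":0.4,"tx":0,"ty":0.8,"tz":0.05,"spin":0},{"claw":0.4,"tx":0,"ty":0.8,"tz":0.05,"spin":0}]}}

```text
time_s: 3.95
position: [0.461, -0.2029, 0.008]
ee_rot: [-0.982, 1.511, -1.51]
wrist_force: [0.8, -0.9, -0.0]
grip_width: 0.402
```

Run:
```python
from go import *
inc([.4605,-.203,.007],-24)
p,d=viewer.read_camera('side'); cv2.imwrite('pics/side6.png',p); np.save('pics/side6.npy',d)
crop(p,290,220,410,330,6,'pics/d6.png')
P=cloud('side',d)
for cu,cv_ in((225,445),(365,445)): print(P[220+cv_//6-4:220+cv_//6+8,290+cu//6].round(3))
```

```text
t 3.95 pos [ 0.461  -0.2029  0.008 ] jaw -23.97 ydown [-0.001  0.    -1.   ] F [ 0.8 -0.9 -0. ] mom [-0.08  0.15 -0.02] grip 0.402 
q [ 0.13  0.49  0.28  2.06 -0.23  0.62  0.15]
tx 0.01 ty 0.03 tz -0.01 spin 0.00
[[ 0.435 -0.203  0.056]
 [ 0.435 -0.203  0.054]
 [ 0.435 -0.203  0.052]
 [ 0.435 -0.203  0.05 ]
 [ 0.436 -0.202  0.046]
 [ 0.46  -0.162 -0.   ]
 [ 0.458 -0.164  0.   ]
 [ 0.458 -0.165 -0.001]
 [ 0.456 -0.168 -0.001]
 [ 0.449 -0.181  0.011]
 [ 0.448 -0.182  0.01 ]
 [ 0.447 -0.185  0.01 ]]
[[ 0.475 -0.214  0.048]
 [ 0.505 -0.171 -0.002]
 [ 0.503 -0.175 -0.   ]
 [ 0.501 -0.178  0.   ]
 [ 0.5   -0.18  -0.   ]
 [ 0.499 -0.181 -0.001]
 [ 0.497 -0.183 -0.001]
 [ 0.495 -0.186 -0.   ]
 [ 0.493 -0.189  0.001]
 [ 0.492 -0.191  0.   ]
 [ 0.492 -0.192 -0.001]
 [ 0.49  -0.194 -0.001]]
```

View pics/d6.png

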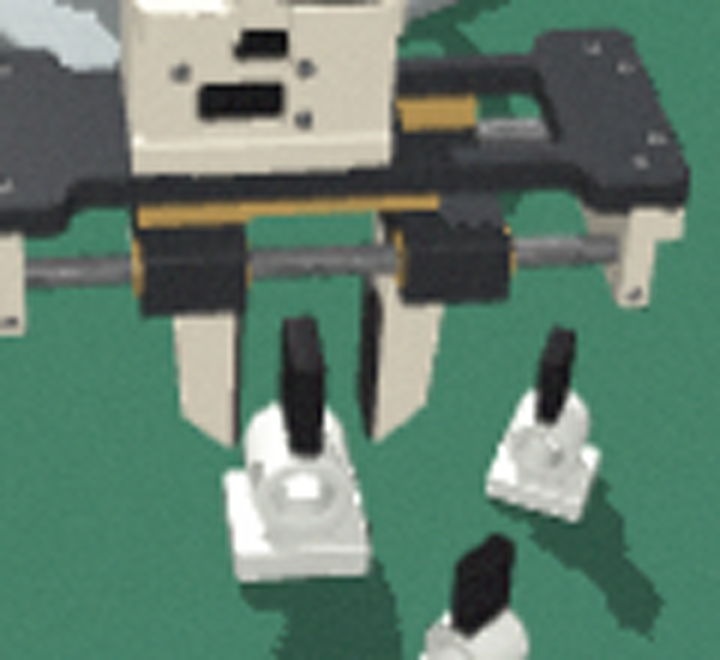

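Fingertips are now at z≈0.047 on either side of the tab, at crop (235,440) and (375,440), with the tab at (303,385) midway between them. Closing.

Emit:
{"method": "servo_tool", "body": {"increments": [{"claw":0.05,"tx":0,"ty":0,"tz":0,"spin":0},{"claw":0,"tx":0,"ty":0,"tz":0,"spin":0},{"claw":0,"tx":0,"ty":0,"tz":0,"spin":0},{"claw":0,"tx":0,"ty":0,"tz":0,"spin":0},{"claw":0,"tx":0,"ty":0,"tz":0,"spin":0},{"claw":0,"tx":0,"ty":0,"tz":0,"spin":0}], "squeeze": 40}}

```text
time_s: 4.6
position: [0.4615, -0.2029, 0.0086]
ee_rot: [-0.981, 1.51, -1.51]
wrist_force: [-0.2, 0.1, 1.5]
grip_width: 0.105
```

Run:
```python
from go import *
inc([.4605,-.203,.007],-24)
p,d=viewer.read_camera('side'); cv2.imwrite('pics/side7.png',p); np.save('pics/side7.npy',d)
crop(p,290,220,410,330,6,'pics/d7.png')
```

```text
t 4.6 pos [ 0.4615 -0.2029  0.0086] jaw -23.96 ydown [ 0. -0. -1.] F [-0.2  0.1  1.5] mom [-0.09  0.16 -0.02] grip 0.105 
q [ 0.13  0.49  0.28  2.06 -0.23  0.62  0.15]
tx 0.02 ty 0.05 tz -0.03 spin 0.00
```

View pics/d7.png

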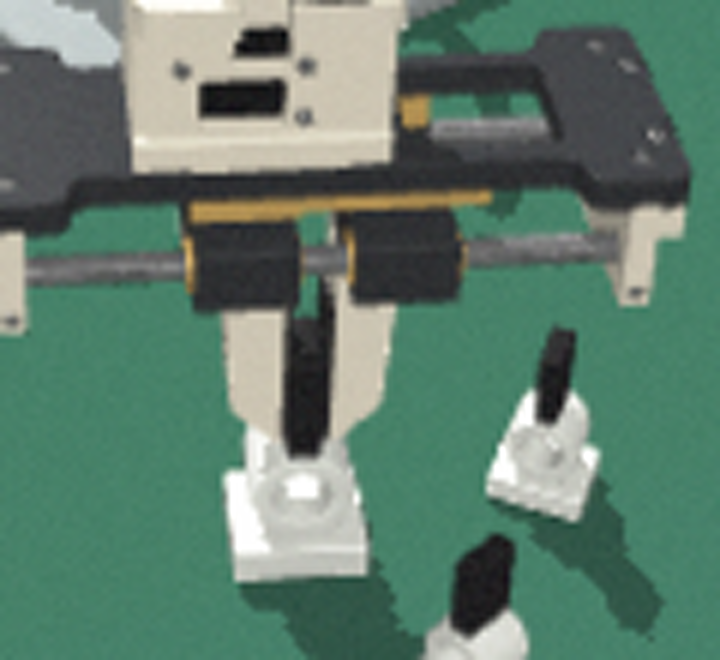

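Gripped: 0.105 × 92 ≈ 9.7 mm opening matches the tab's 10 mm. Lifting and carrying to a point ahead of the rod's tip.

Emit:
{"method": "servo_tool", "body": {"increments": [{"claw":0,"tx":0,"ty":-0.8,"tz":0,"spin":0},{"claw":0,"tx":0,"ty":-2,"tz":0,"spin":0},{"claw":0,"tx":0,"ty":-3.2,"tz":0,"spin":0},{"claw":0,"tx":0,"ty":-3.7,"tz":0,"spin":0},{"claw":0,"tx":0,"ty":-3.7,"tz":0,"spin":0}]}}

```text
time_s: 5.15
position: [0.4629, -0.2034, 0.1214]
ee_rot: [-0.978, 1.507, -1.512]
wrist_force: [0.4, -0.4, -2.4]
grip_width: 0.107
```

Run:
```python
from go import *
xy,y=lead(.085); print(xy,y); inc([*xy,.1],y-90)
```

```text
[ 0.58708026 -0.04114843] 52.55
t 5.15 pos [ 0.4629 -0.2034  0.1214] jaw -23.96 ydown [ 0.004 -0.001 -1.   ] F [ 0.4 -0.4 -2.4] mom [-0.11  0.07 -0.02] grip 0.107 
q [ 0.07  0.3   0.35  2.   -0.14  0.86  0.07]
tx -6.62 ty 0.73 tz 1.58 spin 1.69
```

Emit:
{"method": "servo_tool", "body": {"increments": [{"claw":0,"tx":-1,"ty":0,"tz":0.2,"spin":0.4},{"claw":0,"tx":-2.2,"ty":0,"tz":0.5,"spin":0.9},{"claw":0,"tx":-3.5,"ty":0.2,"tz":0.8,"spin":1.3},{"claw":0,"tx":-4.8,"ty":0.5,"tz":1.2,"spin":1.69},{"claw":0,"tx":-5.9,"ty":0.7,"tz":1.4,"spin":1.69},{"claw":0,"tx":-6.6,"ty":0.73,"tz":1.58,"spin":1.69},{"claw":0,"tx":-6.6,"ty":0.73,"tz":1.58,"spin":1.69},{"claw":0,"tx":-6.6,"ty":0.73,"tz":1.58,"spin":1.69}]}}

```text
time_s: 5.95
position: [0.5834, -0.0409, 0.0953]
ee_rot: [-0.83, 1.674, -1.672]
wrist_force: [-2.1, -0.7, -3.5]
grip_width: 0.108
```

Run:
```python
from go import *
xy,y=lead(.085); inc([*xy,.07],y-90)
for n in('side','top'):
    p,d=viewer.read_camera(n); cv2.imwrite(f'pics/{n}8.png',p); np.save(f'pics/{n}8.npy',d)
p=cv2.imread('pics/side8.png');crop(p,260,130,400,240,5,'pics/e8s.png'); crop(cv2.imread('pics/top8.png'),240,130,400,240,5,'pics/e8t.png')
```

```text
t 5.95 pos [ 0.5834 -0.0409  0.0953] jaw -37.41 ydown [-0.004 -0.    -1.   ] F [-2.1 -0.7 -3.5] mom [-0.18  0.14  0.02] grip 0.108 
q [-0.22  0.47  0.31  1.82 -0.18  0.88 -0.48]
tx -0.07 ty 0.84 tz 0.10 spin 0.00
```

View pics/e8s.png

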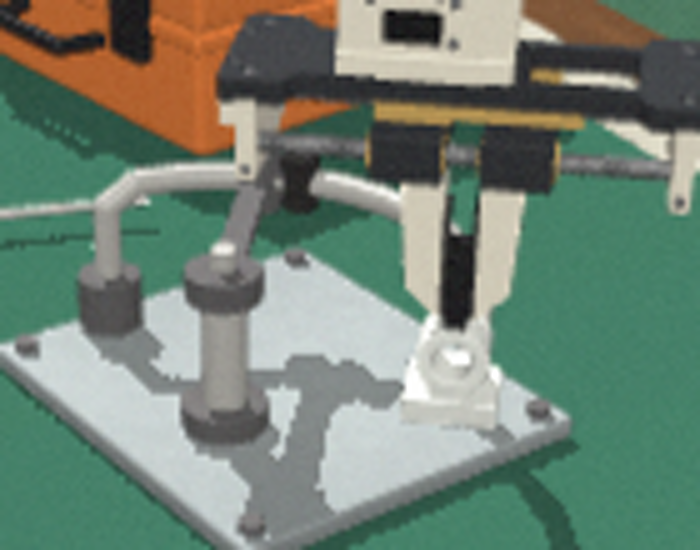

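View pics/e8t.png

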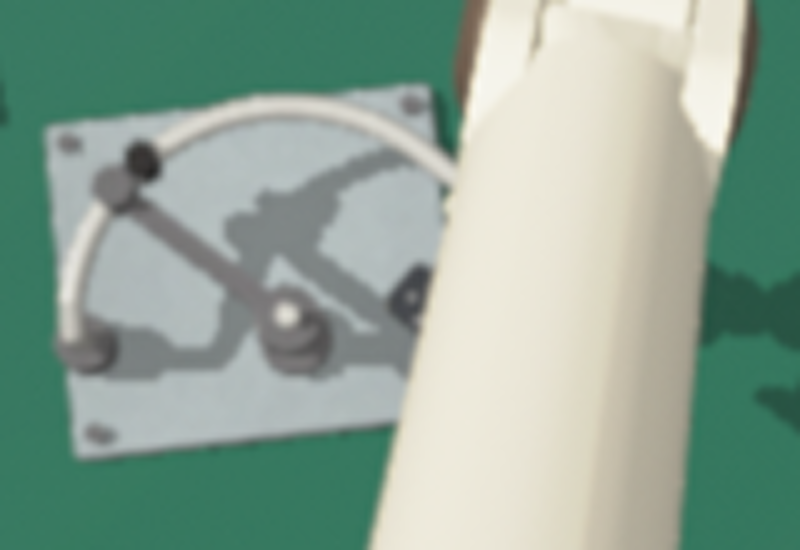

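Emit:
{"method": "servo_tool", "body": {"increments": [{"claw":0,"tx":-0.07,"ty":0.4,"tz":0.1,"spin":0},{"claw":0,"tx":-0.07,"ty":0.84,"tz":0.1,"spin":0},{"claw":0,"tx":-0.07,"ty":0.84,"tz":0.1,"spin":0},{"claw":0,"tx":-0.07,"ty":0.84,"tz":0.1,"spin":0},{"claw":0,"tx":-0.07,"ty":0.84,"tz":0.1,"spin":0}]}}

```text
time_s: 6.55
position: [0.5888, -0.0416, 0.0724]
ee_rot: [-0.825, 1.673, -1.673]
wrist_force: [0.2, -0.7, -2.7]
grip_width: 0.104
```

```bash
cat > look.py <<'E'
from go import *
def blockfit(d,s,n='side',dz=.0194-.028,z0lock=None):
    P=cloud(n,d).reshape(-1,3); p=s['position']
    zz=p[2]+dz
    m=(np.hypot(P[:,0]-p[0],P[:,1]-p[1])<.032)&(P[:,2]>zz-.006)&(P[:,2]<zz+.043)
    Q=P[m]; M=R.from_rotvec(s['ee_rot']).as_matrix(); a=np.arctan2(M[1,2],M[0,2])+np.pi/2
    b=least_squares(lambda q:block_sdf(Q,q,q[3]),[p[0],p[1],a,zz],loss='soft_l1',f_scale=.001)
    return b.x,np.median(abs(b.fun)),len(Q)
def rodfit(d,im,n='side'):
    P=cloud(n,d).reshape(-1,3); im=im.reshape(-1,3).astype(int)
    r=np.hypot(P[:,0]-.5434,P[:,1]-.1)
    m=(P[:,2]>.08)&(P[:,2]<.101)&(r>.105)&(r<.145)&(im.min(1)>110);return P[m]
E
python3 - <<'E'
from look import *
xy,y=lead(.085); inc([*xy,.0706],y-90)
s,M=st()
for k in range(2):
    p,d=viewer.read_camera('side'); x,r,n=blockfit(d,s); print(x[:2].round(4),np.degrees(x[2]).round(2),x[3].round(4),r,n,'state',s['position'].round(4)); s,_=st()
cv2.imwrite('pics/side9.png',p);np.save('pics/side9.npy',d)
crop(p,260,130,400,240,5,'pics/e9.png')
P=cloud('side',d)
im=p
# bracket heights: gripper points lower than z .2 far from tcp along jaw
Q=P.reshape(-1,3); v=(Q-s['position'])@M; m=(abs(v[:,2])>.06)&(abs(v[:,2])<.12)&(abs(v[:,0])<.05)&(Q[:,2]>.105)
for sg in(-1,1):
    k=m&(np.sign(v[:,2])==sg); print(sg,np.sort(Q[k][:,2])[:5].round(3),v[k][np.argsort(Q[k][:,2])[:3]].round(3))
E
```

```text
t 6.55 pos [ 0.5888 -0.0416  0.0724] jaw -37.5 ydown [ 0. -0. -1.] F [ 0.2 -0.7 -2.7] mom [-0.09  0.11 -0.05] grip 0.104 
q [-0.21  0.51  0.3   1.82 -0.2   0.84 -0.47]
tx 0.02 ty 0.06 tz -0.05 spin -0.01
[ 0.5871 -0.0418] 52.21 0.0631 0.0005362402260684438 345 state [ 0.5888 -0.0416  0.0724]
[ 0.5875 -0.0417] 53.05 0.0633 0.0005078717389150056 343 state [ 0.589  -0.0414  0.0726]
-1 [0.177 0.177 0.177 0.178 0.178] [[-0.028 -0.105 -0.08 ]
 [ 0.036 -0.105 -0.086]
 [ 0.035 -0.105 -0.08 ]]
1 [0.177 0.178 0.178 0.178 0.179] [[-0.016 -0.104  0.078]
 [ 0.013 -0.105  0.078]
 [-0.01  -0.105  0.078]]
```

View pics/e9.png

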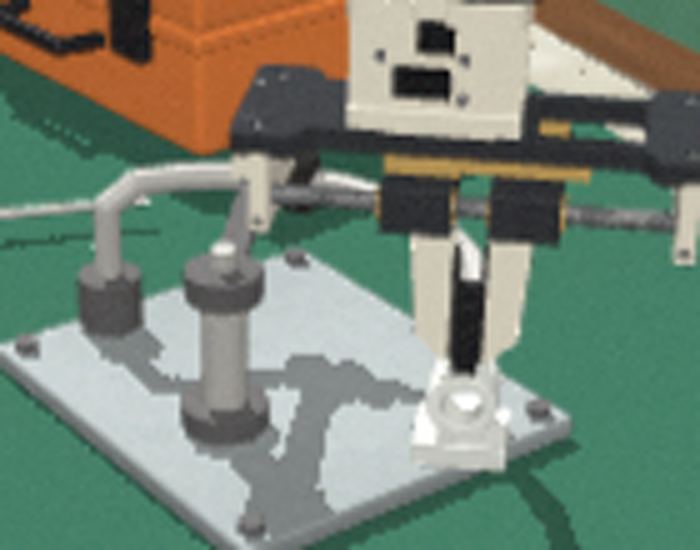

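The block fits well. In the side camera its bore is 0.2 mm off the rod's line laterally and about 1.9 mm high. I'll lower it 1.8 mm and move up to the nose.

Emit:
{"method": "servo_tool", "body": {"increments": [{"claw":0,"tx":0,"ty":0.06,"tz":0,"spin":0},{"claw":0,"tx":-0.3,"ty":0.06,"tz":0,"spin":0},{"claw":0,"tx":-0.6,"ty":0.06,"tz":0,"spin":0},{"claw":0,"tx":-0.8,"ty":0.06,"tz":0,"spin":0},{"claw":0,"tx":-0.9,"ty":0.06,"tz":0,"spin":0},{"claw":0,"tx":-0.9,"ty":0.06,"tz":0,"spin":0}]}}

```text
time_s: 7.25
position: [0.6055, -0.0189, 0.0704]
ee_rot: [-0.826, 1.672, -1.671]
wrist_force: [0.6, 0.1, -2.9]
grip_width: 0.108
```

Run:
```python
from look import *
xy,y=lead(.05); inc([*xy,.0706],y-90)
bs=np.array([.6388,.0260]);u=np.array([.607,.794]);n=np.array([.794,-.607])
for k in range(2):
    s,_=st();p,d=viewer.read_camera('side'); x,r,N=blockfit(d,s); e=x[:2]-bs; print('k',-(e@u).round(4),'lat',(e@n).round(4),'z',(x[3]+.0287-.09).round(4),np.degrees(x[2]).round(2),r,N,'state',s['position'].round(4))
crop(p,300,130,400,230,6,'pics/e10.png')
```

```text
t 7.25 pos [ 0.6055 -0.0189  0.0704] jaw -37.41 ydown [ 0.  0. -1.] F [ 0.6  0.1 -2.9] mom [-0.1   0.15  0.01] grip 0.108 
q [-0.24  0.54  0.29  1.78 -0.2   0.85 -0.5 ]
tx -0.21 ty -0.01 tz -0.04 spin 0.01
k 0.0571 lat -0.0004 z -0.0002 53.22 0.000565077468124643 322 state [ 0.6055 -0.0189  0.0704]
k 0.0577 lat -0.0003 z -0.0002 51.79 0.0005198402006867725 318 state [ 0.6052 -0.0196  0.0704]
```

View pics/e10.png

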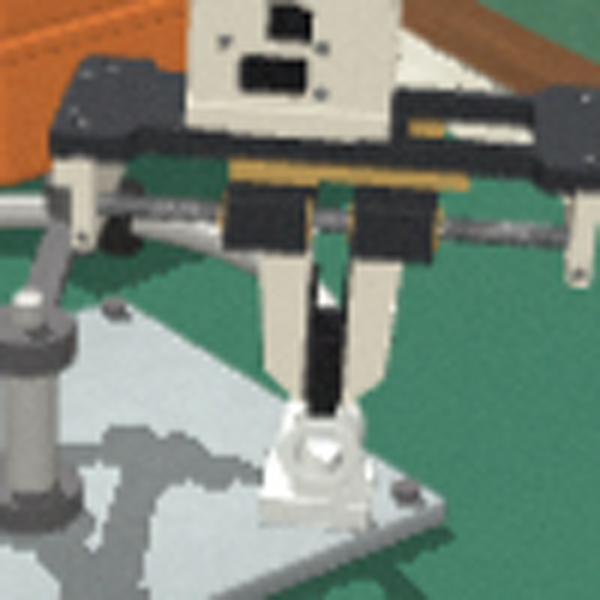

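Aligned within 0.4 mm, and the light patch of rod is centred in the bore at crop (320,450). Threading on.

Emit:
{"method": "servo_tool", "body": {"increments": [{"claw":0,"tx":-0.12,"ty":0,"tz":0.01,"spin":0},{"claw":0,"tx":-0.25,"ty":0,"tz":0.01,"spin":0},{"claw":0,"tx":-0.38,"ty":0,"tz":0.01,"spin":0},{"claw":0,"tx":-0.5,"ty":0,"tz":0.01,"spin":0},{"claw":0,"tx":-0.58,"ty":0,"tz":0.01,"spin":0},{"claw":0,"tx":-0.58,"ty":0,"tz":0.01,"spin":0}]}}

```text
time_s: 7.95
position: [0.6162, -0.0057, 0.0705]
ee_rot: [-0.825, 1.672, -1.672]
wrist_force: [1.2, 0.4, -2.6]
grip_width: 0.108
```

```bash
cat > chk.py <<'E'
from look import *
xy,y=lead(.035); inc([*xy,.0706],y-90)
bs=np.array([.6388,.0260]);u=np.array([.607,.794]);n=np.array([.794,-.607])
for k in range(1):
    s,M=st();p,d=viewer.read_camera('side'); x,r,N=blockfit(d,s); e=x[:2]-bs; print('k',-(e@u).round(4),'lat',(e@n).round(4),'z',(x[3]+.0287-.09).round(4),np.degrees(x[2]).round(2),r,N,'state',s['position'].round(4)); print('Ftool',(M.T@s['wrist_force']).round(2))
crop(p,300,130,400,230,6,'pics/e11.png')
E
python3 chk.py
```

```text
t 7.95 pos [ 0.6162 -0.0057  0.0705] jaw -37.44 ydown [ 0.  0. -1.] F [ 1.2  0.4 -2.6] mom [-0.11  0.08  0.03] grip 0.108 
q [-0.25  0.55  0.29  1.75 -0.2   0.87 -0.53]
tx -0.14 ty -0.00 tz -0.05 spin 0.00
k 0.04 lat 0.0002 z -0.0002 53.63 0.0005690609304056463 311 state [ 0.6162 -0.0057  0.0705]
Ftool [-1.04  2.61  0.67]
```

View pics/e11.png

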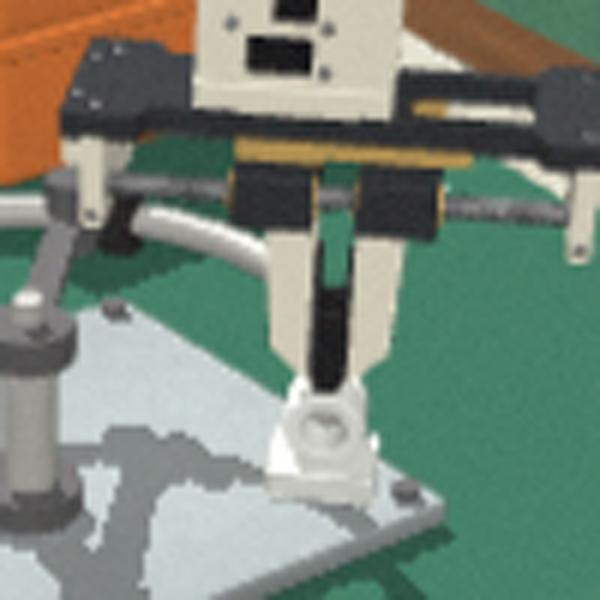

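Emit:
{"method": "servo_tool", "body": {"increments": [{"claw":0,"tx":-0.2,"ty":0,"tz":0,"spin":0},{"claw":0,"tx":-0.4,"ty":0,"tz":0,"spin":0},{"claw":0,"tx":-0.6,"ty":0,"tz":0,"spin":0},{"claw":0,"tx":-0.8,"ty":0,"tz":0,"spin":0},{"claw":0,"tx":-1,"ty":0,"tz":0,"spin":0},{"claw":0,"tx":-1.2,"ty":0,"tz":0,"spin":0},{"claw":0,"tx":-1.3,"ty":0,"tz":0,"spin":0},{"claw":0,"tx":-1.3,"ty":0,"tz":0,"spin":0}]}}

```text
time_s: 8.8
position: [0.64, 0.0254, 0.0704]
ee_rot: [-0.826, 1.672, -1.672]
wrist_force: [-0.9, 0.8, -2.2]
grip_width: 0.107
```

```bash
python3 chk.py
```

```text
t 8.8 pos [0.64   0.0254 0.0704] jaw -37.43 ydown [ 0.  0. -1.] F [-0.9  0.8 -2.2] mom [-0.17  0.11  0.03] grip 0.107 
q [-0.29  0.59  0.29  1.69 -0.2   0.89 -0.57]
tx 1.17 ty -0.01 tz -0.05 spin 0.00
k 0.0012 lat 0.0001 z -0.0002 51.05 0.000838073163036036 257 state [0.64   0.0254 0.0704]
Ftool [-0.11  2.16 -1.26]
```

View pics/e11.png

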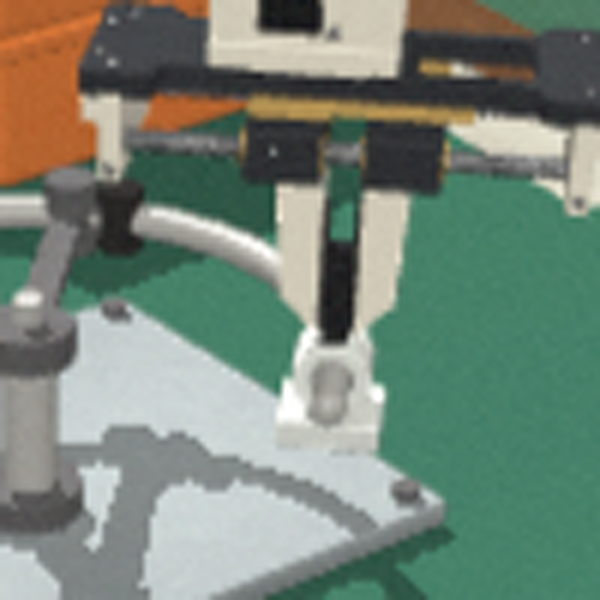

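Emit:
{"method": "servo_tool", "body": {"increments": [{"claw":0,"tx":-0.25,"ty":0,"tz":-0.01,"spin":-0.375},{"claw":0,"tx":-0.458,"ty":0,"tz":-0.028,"spin":-0.75},{"claw":0,"tx":-0.666,"ty":0,"tz":-0.056,"spin":-1.125},{"claw":0,"tx":-0.872,"ty":0,"tz":-0.096,"spin":-1.5},{"claw":0,"tx":-1.075,"ty":0,"tz":-0.146,"spin":-1.875},{"claw":0,"tx":-1.276,"ty":0,"tz":-0.206,"spin":-2.25},{"claw":0,"tx":-1.408,"ty":0,"tz":-0.251,"spin":-2.5},{"claw":0,"tx":-1.408,"ty":0,"tz":-0.251,"spin":-2.5}]}}

```text
time_s: 9.65
position: [0.6594, 0.0633, 0.0704]
ee_rot: [-1.049, 1.43, -1.429]
wrist_force: [-0.1, 0.4, -2.5]
grip_width: 0.102
```

```bash
cat > arcchk.py <<'E'
from look import *
import sys
Cs=np.array([.5435,.0989])
s,M=st(); p,d=viewer.read_camera('side')
x,r,N=blockfit(d,s); e=x[:2]-Cs; sp=s['position'][:2]
ang=lambda v:np.degrees(np.arctan2(v[1],v[0]))
jaw=ang(M[:2,2])
print('t',s['time_s'],'block th',(ang(e)-7.55).round(2),'r',np.linalg.norm(e).round(4),'z',(x[3]+.0287-.09).round(4),'yaw-tan',(np.degrees(x[2])-ang(e)-90).round(2),r,N)
e2=sp-Cs-[.0015,.0002]; print('state th',(ang(e2)-7.55).round(2),'r',np.linalg.norm(e2).round(4),'jaw-rad',(jaw-ang(e2)).round(2),'z',s['position'][2].round(4),'Ftool',(M.T@s['wrist_force']).round(2),'mom',(M.T@s['moment']).round(2),'grip',s['grip_width'].round(3)); print('q',s['joints'].round(2))
crop(p,270,130,400,230,6,'pics/'+sys.argv[1])
E
python3 arcchk.py f1.png
```

```text
t 9.65 block th -25.3 r 0.1203 z -0.0001 yaw-tan 1.68 0.0006963890647071827 235Traceback (most recent call last):
  File "arcchk.py", line 9, in <module>
    e2=sp-Cs-[.0015,.0002]; print('state th',(ang(e2)-7.55).round(2),'r',np.linalg.norm(e2).round(4),'jaw-rad',(jaw-ang(e2)).round(2),'z',s['position'][2].round(4),'Ftool',(M.T@s['wrist_force']).round(2),'mom',(M.T@s['moment']).round(2),'grip',s['grip_width'].round(3)); print('q',s['joints'].round(2))
                                                                                                                                                                                                                                                    ^^^^^^^^^^^^^^^^^^^^^
AttributeError: 'float' object has no attribute 'round'
```

Emit:
{"method": "servo_tool", "body": {"increments": [{"claw":0,"tx":-0.209,"ty":0,"tz":-0.01,"spin":-0.375},{"claw":0,"tx":-0.418,"ty":0,"tz":-0.028,"spin":-0.75},{"claw":0,"tx":-0.626,"ty":0,"tz":-0.056,"spin":-1.125},{"claw":0,"tx":-0.832,"ty":0,"tz":-0.094,"spin":-1.5},{"claw":0,"tx":-1.035,"ty":0,"tz":-0.143,"spin":-1.875},{"claw":0,"tx":-1.236,"ty":0,"tz":-0.203,"spin":-2.25},{"claw":0,"tx":-1.368,"ty":0,"tz":-0.248,"spin":-2.5},{"claw":0,"tx":-1.368,"ty":0,"tz":-0.248,"spin":-2.5}]}}

```text
time_s: 10.5
position: [0.6644, 0.1047, 0.0705]
ee_rot: [-1.23, 1.177, -1.176]
wrist_force: [-0.1, -0.7, -2.8]
grip_width: 0.108
```

```bash
sed -i "s/s\['grip_width'\].round(3)/s['grip_width']/" arcchk.py; python3 arcchk.py f2.png
```

```text
t 10.5 block th -5.04 r 0.12 z 0.0001 yaw-tan 0.12 0.0008321770219884665 263
state th -4.89 r 0.1196 jaw-rad -0.12 z 0.0705 Ftool [ 0.65  2.8  -0.12] mom [-0.03  0.04 -0.04] grip 0.10754363952444815
q [-0.27  0.63  0.11  1.59 -0.08  0.93 -0.09]
```

View pics/f2.png

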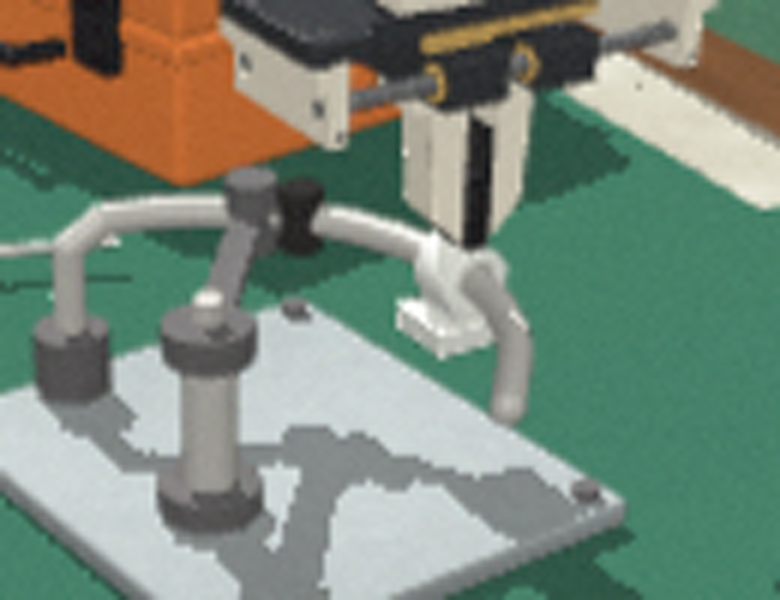

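Emit:
{"method": "servo_tool", "body": {"increments": [{"claw":0,"tx":-0.209,"ty":0,"tz":-0.005,"spin":-0.375},{"claw":0,"tx":-0.418,"ty":0,"tz":-0.022,"spin":-0.75},{"claw":0,"tx":-0.626,"ty":0,"tz":-0.049,"spin":-1.125},{"claw":0,"tx":-0.832,"ty":0,"tz":-0.087,"spin":-1.5},{"claw":0,"tx":-1.035,"ty":0,"tz":-0.136,"spin":-1.875},{"claw":0,"tx":-1.236,"ty":0,"tz":-0.196,"spin":-2.25},{"claw":0,"tx":-1.433,"ty":0,"tz":-0.266,"spin":-2.625},{"claw":0,"tx":-1.498,"ty":0,"tz":-0.291,"spin":-2.75}]}}

```text
time_s: 11.35
position: [0.6537, 0.1488, 0.0704]
ee_rot: [-1.382, 0.889, -0.888]
wrist_force: [0.4, 0.9, -3.2]
grip_width: 0.106
```

Emit:
{"method": "servo_tool", "body": {"increments": [{"claw":0,"tx":0,"ty":0,"tz":0,"spin":0}]}}

```text
time_s: 11.45
position: [0.6539, 0.1484, 0.0705]
ee_rot: [-1.382, 0.889, -0.889]
wrist_force: [0.2, 0.0, -3.6]
grip_width: 0.105
```

```bash
python3 arcchk.py f3.png
```

```text
t 11.45 block th 16.62 r 0.12 z -0.0002 yaw-tan -0.23 0.0008937674194852939 297
state th 16.82 r 0.1195 jaw-rad 0.08 z 0.0705 Ftool [0.06 3.58 0.25] mom [-0.03  0.04 -0.02] grip 0.10545540767059122
q [-0.27  0.62  0.02  1.6  -0.01  0.92  0.17]
```

View pics/f3.png

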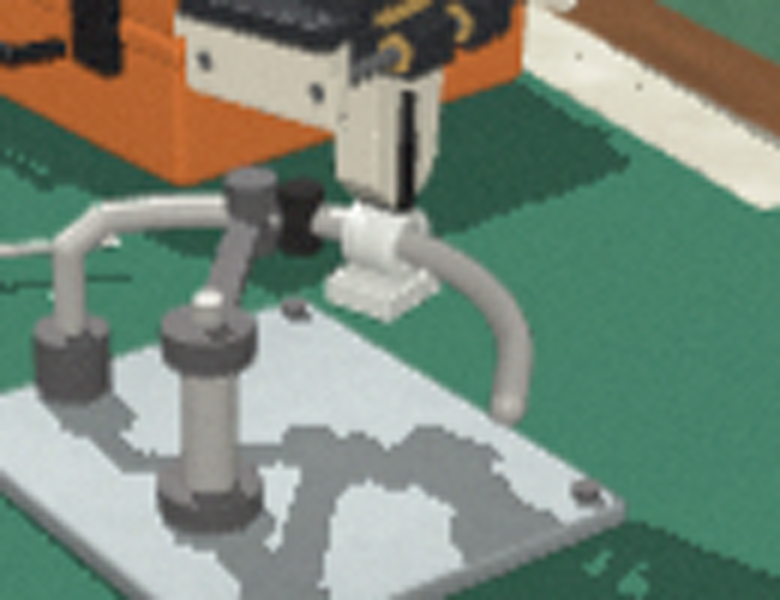

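Emit:
{"method": "servo_tool", "body": {"increments": [{"claw":0,"tx":-0.07,"ty":0,"tz":-0.001,"spin":-0.125},{"claw":0,"tx":-0.14,"ty":0,"tz":-0.002,"spin":-0.25},{"claw":0,"tx":-0.209,"ty":0,"tz":-0.005,"spin":-0.375},{"claw":0,"tx":-0.279,"ty":0,"tz":-0.01,"spin":-0.5},{"claw":0,"tx":-0.349,"ty":0,"tz":-0.015,"spin":-0.625},{"claw":0,"tx":-0.349,"ty":0,"tz":-0.015,"spin":-0.625}]}}

```text
time_s: 12.1
position: [0.649, 0.1586, 0.0705]
ee_rot: [-1.41, 0.821, -0.821]
wrist_force: [-0.2, -0.0, -2.8]
grip_width: 0.11
```

```bash
python3 arcchk.py f4.png
```

```text
t 12.1 block th 22.19 r 0.1143 z 0.0003 yaw-tan -38.63 0.002201851942194899 332
state th 22.25 r 0.1198 jaw-rad -0.21 z 0.0705 Ftool [-0.08  2.82 -0.24] mom [-0.06 -0.03 -0.05] grip 0.10990264581089905
q [-0.27  0.62 -0.01  1.6   0.    0.92  0.23]
```

View pics/f4.png

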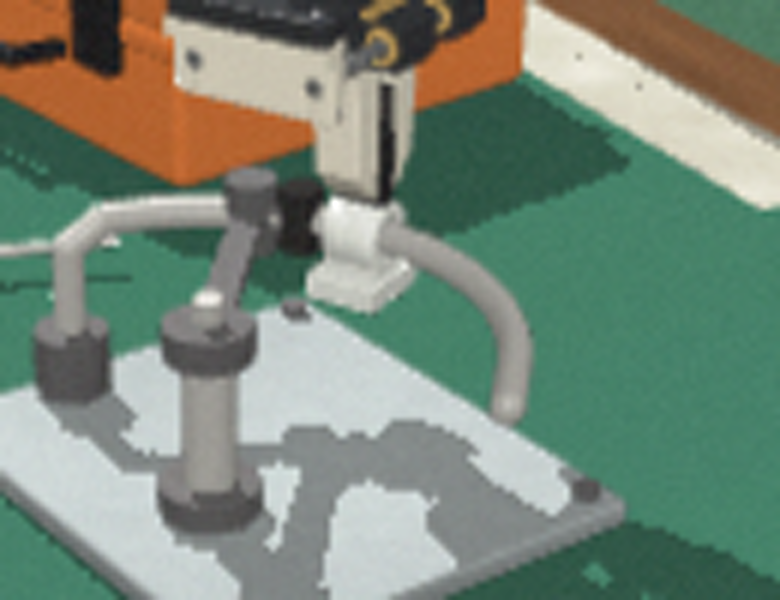

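The block fit is now spoiled by nearby nose points, so I'll ignore it; the state and forces are clean. The gap left of the block looks like a few mm. Creeping on by feel.

Emit:
{"method": "servo_tool", "body": {"increments": [{"claw":0,"tx":-0.035,"ty":0,"tz":0,"spin":-0.06},{"claw":0,"tx":-0.07,"ty":0,"tz":-0.001,"spin":-0.125},{"claw":0,"tx":-0.07,"ty":0,"tz":-0.001,"spin":-0.125}]}}

```text
time_s: 12.45
position: [0.6481, 0.16, 0.0705]
ee_rot: [-1.415, 0.808, -0.808]
wrist_force: [-0.4, 0.3, -3.2]
grip_width: 0.108
```

Emit:
{"method": "servo_tool", "body": {"increments": [{"claw":0,"tx":-0.02,"ty":0,"tz":0,"spin":-0.036},{"claw":0,"tx":-0.02,"ty":0,"tz":0,"spin":-0.036}]}}

```text
time_s: 12.65
position: [0.6478, 0.1604, 0.0705]
ee_rot: [-1.417, 0.805, -0.804]
wrist_force: [0.6, -1.5, -3.6]
grip_width: 0.108
```

Emit:
{"method": "servo_tool", "body": {"increments": [{"claw":0,"tx":-0.02,"ty":0,"tz":0,"spin":-0.036},{"claw":0,"tx":-0.02,"ty":0,"tz":0,"spin":-0.036}]}}

```text
time_s: 12.85
position: [0.6475, 0.1609, 0.0705]
ee_rot: [-1.418, 0.801, -0.801]
wrist_force: [-0.4, 0.3, -2.3]
grip_width: 0.104
```

Emit:
{"method": "servo_tool", "body": {"increments": [{"claw":0,"tx":-0.02,"ty":0,"tz":0,"spin":-0.036},{"claw":0,"tx":-0.02,"ty":0,"tz":0,"spin":-0.036}]}}

```text
time_s: 13.05
position: [0.6472, 0.1615, 0.0705]
ee_rot: [-1.42, 0.797, -0.797]
wrist_force: [-0.6, 1.1, -2.1]
grip_width: 0.109
```

Emit:
{"method": "servo_tool", "body": {"increments": [{"claw":0,"tx":-0.02,"ty":0,"tz":0,"spin":-0.036},{"claw":0,"tx":-0.02,"ty":0,"tz":0,"spin":-0.036}]}}

```text
time_s: 13.25
position: [0.6469, 0.162, 0.0705]
ee_rot: [-1.421, 0.793, -0.793]
wrist_force: [-0.9, -0.7, -3.2]
grip_width: 0.109
```

Emit:
{"method": "servo_tool", "body": {"increments": [{"claw":0,"tx":-0.02,"ty":0,"tz":0,"spin":-0.036},{"claw":0,"tx":-0.02,"ty":0,"tz":0,"spin":-0.036}]}}

```text
time_s: 13.45
position: [0.6465, 0.1625, 0.0705]
ee_rot: [-1.423, 0.789, -0.789]
wrist_force: [0.2, 0.9, -2.9]
grip_width: 0.109
```

```bash
python3 arcchk.py f5.png
```

```text
t 13.45 block th 24.35 r 0.1201 z 0.0006 yaw-tan -15.3 0.0018941783947955208 340
state th 24.44 r 0.1197 jaw-rad -0.01 z 0.0705 Ftool [-0.67  2.94  0.61] mom [-0.04 -0.05 -0.07] grip 0.10867610309269374
q [-0.27  0.62 -0.02  1.61  0.01  0.92  0.26]
```

View pics/f5.png

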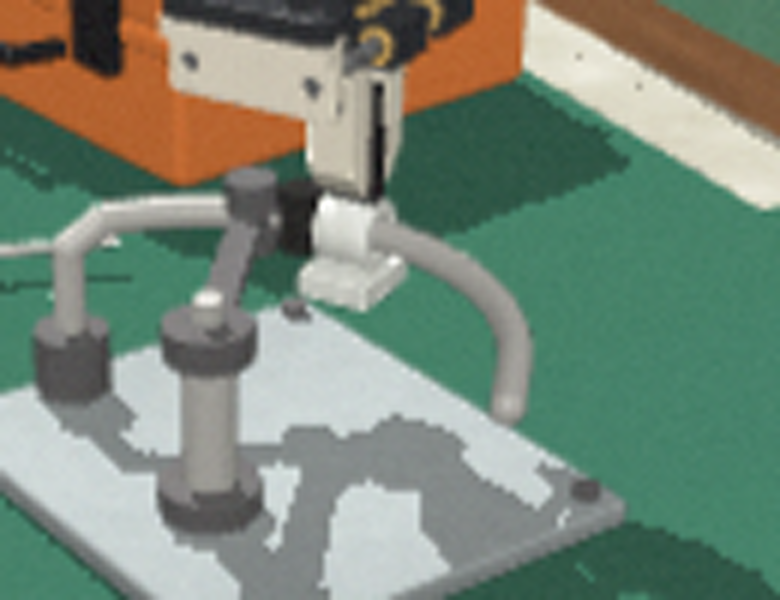

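Still no contact force. Continuing in 0.6 mm steps.

Emit:
{"method": "servo_tool", "body": {"increments": [{"claw":0,"tx":-0.02,"ty":0,"tz":0,"spin":-0.036},{"claw":0,"tx":-0.02,"ty":0,"tz":0,"spin":-0.036}]}}

```text
time_s: 13.7
position: [0.6462, 0.163, 0.0705]
ee_rot: [-1.424, 0.785, -0.785]
wrist_force: [-0.5, -0.2, -3.0]
grip_width: 0.108
```

Emit:
{"method": "servo_tool", "body": {"increments": [{"claw":0,"tx":-0.02,"ty":0,"tz":0,"spin":-0.036},{"claw":0,"tx":-0.02,"ty":0,"tz":0,"spin":-0.036}]}}

```text
time_s: 13.9
position: [0.6459, 0.1635, 0.0705]
ee_rot: [-1.426, 0.781, -0.781]
wrist_force: [0.1, 0.7, -3.0]
grip_width: 0.11
```

Emit:
{"method": "servo_tool", "body": {"increments": [{"claw":0,"tx":-0.02,"ty":0,"tz":0,"spin":-0.036},{"claw":0,"tx":-0.02,"ty":0,"tz":0,"spin":-0.036}]}}

```text
time_s: 14.1
position: [0.6456, 0.164, 0.0705]
ee_rot: [-1.427, 0.778, -0.777]
wrist_force: [0.5, -0.6, -3.1]
grip_width: 0.108
```

Emit:
{"method": "servo_tool", "body": {"increments": [{"claw":0,"tx":-0.02,"ty":0,"tz":0,"spin":-0.036},{"claw":0,"tx":-0.02,"ty":0,"tz":0,"spin":-0.036}]}}

```text
time_s: 14.3
position: [0.6455, 0.1642, 0.0705]
ee_rot: [-1.429, 0.774, -0.774]
wrist_force: [-0.3, -0.2, -3.3]
grip_width: 0.109
```

Emit:
{"method": "servo_tool", "body": {"increments": [{"claw":0,"tx":-0.02,"ty":0,"tz":0,"spin":-0.036},{"claw":0,"tx":-0.02,"ty":0,"tz":0,"spin":-0.036}]}}

```text
time_s: 14.5
position: [0.6455, 0.1644, 0.0706]
ee_rot: [-1.43, 0.769, -0.771]
wrist_force: [1.9, -1.0, -3.8]
grip_width: 0.107
```

Position is stalling, so it's in contact with the nose. Now building up the push gently.

Emit:
{"method": "servo_tool", "body": {"increments": [{"claw":0,"tx":-0.02,"ty":0,"tz":0,"spin":0},{"claw":0,"tx":-0.02,"ty":0,"tz":0,"spin":0}]}}

```text
time_s: 14.7
position: [0.6454, 0.1644, 0.0706]
ee_rot: [-1.43, 0.77, -0.772]
wrist_force: [2.7, -3.6, -3.6]
grip_width: 0.106
```

```bash
cat > f.py <<'E'
from go import *
s,M=st(); print(s['time_s'],s['position'].round(4),'Ftool',(M.T@s['wrist_force']).round(2),'mom',(M.T@s['moment']).round(2))
E
python3 f.py
```

```text
14.7 [0.6454 0.1644 0.0706] Ftool [4.43 3.58 0.25] mom [ 0.16 -0.   -1.02]
```

Emit:
{"method": "servo_tool", "body": {"increments": [{"claw":0,"tx":-0.02,"ty":0,"tz":0,"spin":0},{"claw":0,"tx":-0.02,"ty":0,"tz":0,"spin":0}]}}

```text
time_s: 14.9
position: [0.6454, 0.1644, 0.0706]
ee_rot: [-1.43, 0.769, -0.773]
wrist_force: [3.6, -4.0, -4.2]
grip_width: 0.104
```

```bash
python3 f.py
```

```text
14.9 [0.6454 0.1644 0.0706] Ftool [5.33 4.18 0.78] mom [ 0.23 -0.04 -1.32]
```

Emit:
{"method": "servo_tool", "body": {"increments": [{"claw":0,"tx":-0.02,"ty":0,"tz":0,"spin":0},{"claw":0,"tx":-0.04,"ty":0,"tz":0,"spin":0},{"claw":0,"tx":-0.04,"ty":0,"tz":0,"spin":0}]}}

```text
time_s: 15.2
position: [0.6453, 0.1645, 0.0707]
ee_rot: [-1.43, 0.769, -0.774]
wrist_force: [4.7, -5.4, -5.2]
grip_width: 0.106
```

```bash
python3 f.py
```

```text
15.2 [0.6453 0.1645 0.0707] Ftool [7.06 5.18 0.98] mom [ 0.31  0.03 -1.79]
```

Emit:
{"method": "servo_tool", "body": {"increments": [{"claw":0,"tx":-0.03,"ty":0,"tz":0,"spin":0},{"claw":0,"tx":-0.06,"ty":0,"tz":0,"spin":0},{"claw":0,"tx":-0.06,"ty":0,"tz":0,"spin":0}]}}

```text
time_s: 15.5
position: [0.6452, 0.1646, 0.0708]
ee_rot: [-1.431, 0.768, -0.776]
wrist_force: [6.4, -6.9, -5.8]
grip_width: 0.107
```

```bash
python3 f.py
```

```text
15.5 [0.6452 0.1646 0.0708] Ftool [9.23 5.81 1.62] mom [ 0.36  0.   -2.39]
```

Emit:
{"method": "servo_tool", "body": {"increments": [{"claw":0,"tx":-0.025,"ty":0,"tz":0,"spin":0},{"claw":0,"tx":-0.025,"ty":0,"tz":0,"spin":0},{"claw":0,"tx":-0.025,"ty":0,"tz":0,"spin":0},{"claw":0,"tx":-0.025,"ty":0,"tz":0,"spin":0},{"claw":0,"tx":-0.025,"ty":0,"tz":0,"spin":0},{"claw":0,"tx":-0.025,"ty":0,"tz":0,"spin":0}]}}

```text
time_s: 16.1
position: [0.6452, 0.1645, 0.0708]
ee_rot: [-1.431, 0.768, -0.777]
wrist_force: [7.4, -7.6, -5.9]
grip_width: 0.107
```

```bash
python3 f.py
```

```text
16.1 [0.6452 0.1645 0.0708] Ftool [10.32  6.    2.01] mom [ 0.43  0.04 -2.65]
```

Emit:
{"method": "servo_tool", "body": {"increments": [{"claw":0,"tx":0,"ty":0,"tz":0,"spin":0},{"claw":0,"tx":0,"ty":0,"tz":0,"spin":0},{"claw":0,"tx":0,"ty":0,"tz":0,"spin":0},{"claw":0,"tx":0,"ty":0,"tz":0,"spin":0},{"claw":0,"tx":0,"ty":0,"tz":0,"spin":0},{"claw":0,"tx":0,"ty":0,"tz":0,"spin":0}]}}

```text
time_s: 16.7
position: [0.6452, 0.1645, 0.0708]
ee_rot: [-1.431, 0.768, -0.777]
wrist_force: [8.2, -8.3, -5.7]
grip_width: 0.105
```

```bash
python3 arcchk.py f6.png
```

```text
t 16.7 block th 25.55 r 0.1205 z -0.0001 yaw-tan -6.58 0.001576009804879406 336
state th 25.57 r 0.1197 jaw-rad 0.09 z 0.0708 Ftool [11.38  5.75  2.34] mom [ 0.43  0.03 -2.66] grip 0.10500880172028039
q [-0.28  0.61 -0.02  1.61  0.02  0.91  0.27]
```

View pics/f6.png

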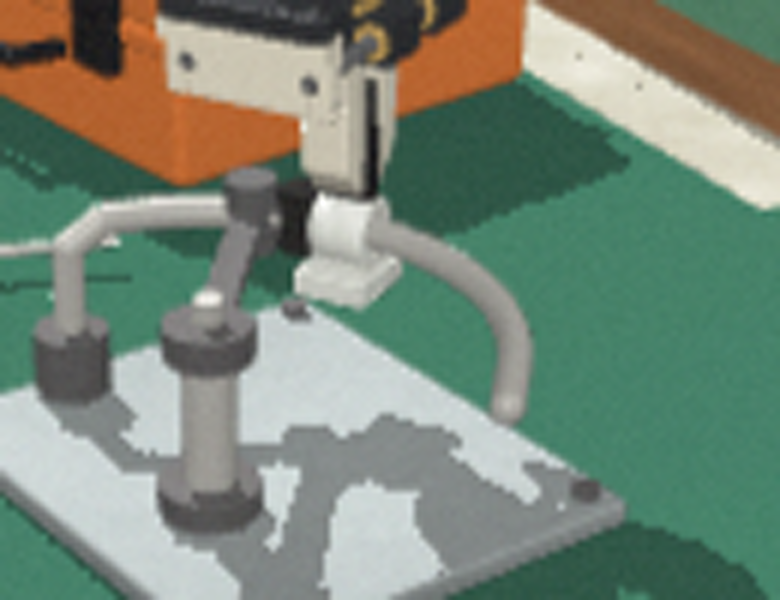

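Held at about 9–11 N for more than a second, with the block flush against the black nose at crop (295,220). I'll now ease the push off and lower the block until the rod carries it, then open.

Emit:
{"method": "servo_tool", "body": {"increments": [{"claw":0,"tx":0.06,"ty":0,"tz":0,"spin":0},{"claw":0,"tx":0.12,"ty":0,"tz":0,"spin":0},{"claw":0,"tx":0.165,"ty":0,"tz":0,"spin":0},{"claw":0,"tx":0.165,"ty":0,"tz":0,"spin":0}]}}

```text
time_s: 17.15
position: [0.6453, 0.1644, 0.0706]
ee_rot: [-1.43, 0.77, -0.771]
wrist_force: [3.8, -3.2, -3.9]
grip_width: 0.107
```

```bash
python3 f.py
```

```text
17.15 [0.6453 0.1644 0.0706] Ftool [4.73 3.93 1.41] mom [ 0.16 -0.05 -1.23]
```

Emit:
{"method": "servo_tool", "body": {"increments": [{"claw":0,"tx":0,"ty":0.02,"tz":0,"spin":0},{"claw":0,"tx":0,"ty":0.04,"tz":0,"spin":0},{"claw":0,"tx":0,"ty":0.04,"tz":0,"spin":0}]}}

```text
time_s: 17.45
position: [0.6455, 0.1645, 0.0699]
ee_rot: [-1.43, 0.769, -0.771]
wrist_force: [2.6, -4.4, -0.3]
grip_width: 0.108
```

```bash
python3 f.py
```

```text
17.45 [0.6455 0.1645 0.0699] Ftool [ 5.09  0.35 -0.25] mom [-0.19 -0.04 -1.25]
```

Emit:
{"method": "servo_tool", "body": {"increments": [{"claw":0,"tx":0.04,"ty":0,"tz":0,"spin":0},{"claw":0,"tx":0.06,"ty":0,"tz":0,"spin":0},{"claw":0,"tx":0.06,"ty":0,"tz":0,"spin":0}]}}

```text
time_s: 17.75
position: [0.6455, 0.1644, 0.0691]
ee_rot: [-1.43, 0.77, -0.769]
wrist_force: [0.8, -0.3, -1.3]
grip_width: 0.107
```

```bash
python3 f.py
```

```text
17.75 [0.6455 0.1644 0.0691] Ftool [0.7  1.31 0.45] mom [ 0.04  0.   -0.49]
```

Emit:
{"method": "servo_tool", "body": {"increments": [{"claw":0.2,"tx":0,"ty":0,"tz":0,"spin":0},{"claw":0.3,"tx":0,"ty":0,"tz":0,"spin":0},{"claw":0.35,"tx":0,"ty":0,"tz":0,"spin":0},{"claw":0.35,"tx":0,"ty":0,"tz":0,"spin":0},{"claw":0.35,"tx":0,"ty":0,"tz":0,"spin":0},{"claw":0.35,"tx":0,"ty":0,"tz":0,"spin":0}]}}

```text
time_s: 18.35
position: [0.646, 0.1634, 0.0693]
ee_rot: [-1.43, 0.77, -0.77]
wrist_force: [0.4, -0.3, -0.3]
grip_width: 0.35
```

```bash
python3 f.py; python3 arcchk.py f7.png
```

```text
18.35 [0.646  0.1634 0.0693] Ftool [0.51 0.27 0.19] mom [ 0.01 -0.02 -0.07]
t 18.35 block th 25.47 r 0.1205 z -0.0012 yaw-tan -2.72 0.0013153746603998921 317
state th 24.95 r 0.1197 jaw-rad 0.89 z 0.0693 Ftool [0.51 0.27 0.19] mom [ 0.01 -0.02 -0.07] grip 0.3495038456635889
q [-0.27  0.62 -0.02  1.61  0.02  0.92  0.28]
```

View pics/f7.png

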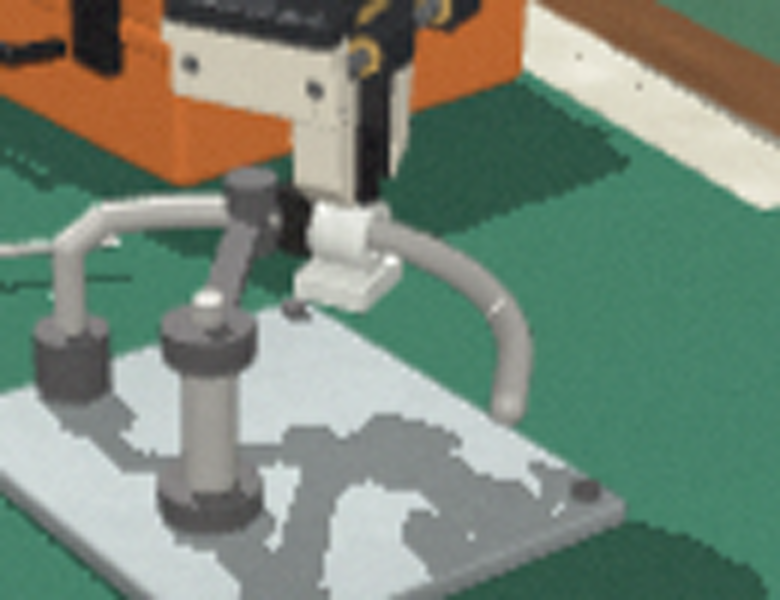

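The block stays against the nose and the fingers are clear of it. Retreating straight up.

Emit:
{"method": "servo_tool", "body": {"increments": [{"claw":0.35,"tx":0,"ty":-0.4,"tz":0,"spin":0},{"claw":0.35,"tx":0,"ty":-1,"tz":0,"spin":0},{"claw":0.35,"tx":0,"ty":-2,"tz":0,"spin":0},{"claw":0.35,"tx":0,"ty":-3.2,"tz":0,"spin":0},{"claw":0.35,"tx":0,"ty":-4.4,"tz":0,"spin":0},{"claw":0.35,"tx":0,"ty":-5,"tz":0,"spin":0},{"claw":0.35,"tx":0,"ty":-5,"tz":0,"spin":0},{"claw":0.35,"tx":0,"ty":-5,"tz":0,"spin":0}]}}

```text
time_s: 19.2
position: [0.646, 0.1634, 0.2199]
ee_rot: [-1.429, 0.77, -0.771]
wrist_force: [0.3, -0.3, 0.1]
grip_width: 0.347
```

Emit:
{"method": "servo_tool", "body": {"increments": [{"claw":0.35,"tx":3,"ty":0,"tz":-2,"spin":0},{"claw":0.35,"tx":3,"ty":0,"tz":-4,"spin":0},{"claw":0.35,"tx":3,"ty":0,"tz":-5,"spin":0},{"claw":0.35,"tx":3,"ty":0,"tz":-5,"spin":0},{"claw":0.35,"tx":3,"ty":0,"tz":-5,"spin":0},{"claw":0.35,"tx":3,"ty":0,"tz":-5,"spin":0}]}}

```text
time_s: 19.8
position: [0.5693, 0.0052, 0.2183]
ee_rot: [-1.43, 0.773, -0.77]
wrist_force: [1.3, 0.1, -0.2]
grip_width: 0.349
```

```bash
python3 f.py
python3 - <<'E'
from look import *
p,d=viewer.read_camera('side'); crop(p,250,130,390,240,5,'pics/g.png'); cv2.imwrite('pics/gfull.png',p); p2,_=viewer.read_camera('top'); cv2.imwrite('pics/gtop.png',p2)
P=cloud('side',d).reshape(-1,3); c=np.array([.6448,.1639]); 
e=np.hypot(P[:,0]-c[0],P[:,1]-c[1]); m=(e<.035)&(P[:,2]>.05)&(P[:,2]<.145)
im=p.reshape(-1,3).astype(int); Q=P[m]
b=least_squares(lambda q:block_sdf(Q,q,q[3]),[*c,np.radians(123),.0605],loss='soft_l1',f_scale=.001)
ee=b.x[:2]-[.5435,.0989]; print(b.x,np.degrees(b.x[2]),'th',np.degrees(np.arctan2(ee[1],ee[0]))-7.55,np.linalg.norm(ee))
k=Q[Q[:,2]>b.x[3]+.05]; print('tab pts',len(k),k.mean(0)-[*b.x[:2],0])
E
```

```text
19.8 [0.5693 0.0052 0.2183] Ftool [0.63 0.22 1.15] mom [-0.03  0.05 -0.07]
[0.64432587 0.16505584 1.96430108 0.06015894] 112.54616169033862 th 25.720464471866325 0.12059208836853184
tab pts 100 [-0.00175654 -0.00511795  0.12534475]
```

View pics/g.png

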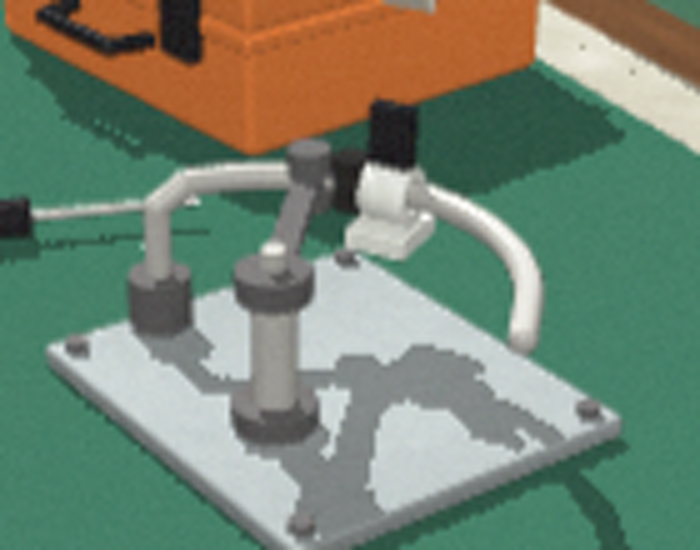

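View pics/gtop.png

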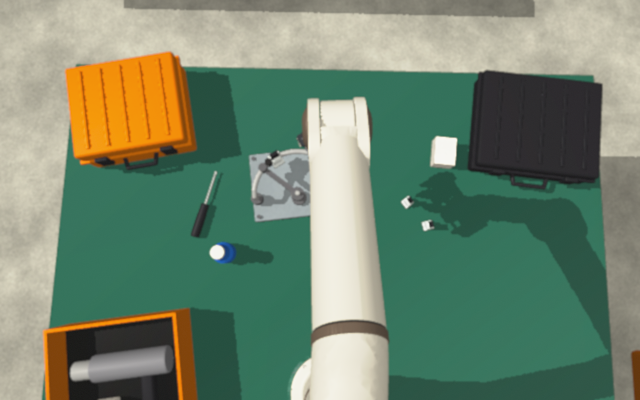

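Run:
```python
from look import *
for k in range(4): p,d=viewer.read_camera('side')
crop(p,305,145,345,190,13,'pics/g2.png'); s,_=st(); print(s['time_s'],abs(s['joint_vel']).max(),s['wrist_force'])
```

```text
20.1 0.00573307814964121 [ 0.43929373  0.32528006 -0.09928222]
```

View pics/g2.png

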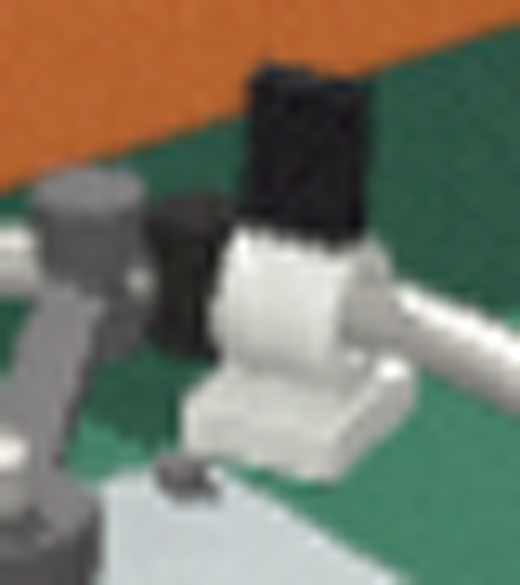

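The crop shows the block upright on the rod, its ring's face at (220,290) flush with the black nose at (190,275). The robot is clear and still.

```bash
python3 -c "
from rig import ticket
print(ticket.hand_in())"
```

```text
the job is handed in; nothing more can be done
None
```

I threaded the largest block onto the rod, slid it round the bend and pressed it against the stop's nose. I then let it go and handed the job in at about 20 s of the 66 s allowed.

- **Threading and sliding:** the block turned with the rod all the way. Before the nose, sideways forces in the readings between moves stayed around 1 N, so there was no sign of binding.
- **Pressing:** the block met the nose about 25.5° past the stand's x axis. The push read 9.2, 10.3 and 11.4 N over about 1.2 s and was 11.4 N at the most in those readings.
- **Release:** I eased the push to under 1 N, lowered the block until the rod carried its weight, opened the fingers and moved the arm clear.
- **Final state:** the last pictures show the block upright on the rod and flush with the nose, as far as they can resolve (about 1 mm). The arm was still and touching nothing. The plug, carton, driver and two smaller blocks look unmoved.

These checks disagreed or failed:
- **Fingertip height:** the depth pictures put the fingertips about 40 mm higher than the reported position did. I trusted the pictures for the grasp, and the grip width and lifted weight then matched the block.
- **Block turn at the stop:** near the nose, the camera fit of the block's turn was off by up to 39° because it picked up points on the nose. The last fit was about 10° off, so I relied on the arm's position, the forces and the pictures there.
- **Top view:** the arm partly hid the stand in the last top picture, so the final check of the block rests on the side camera.

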